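# Prove the contact probes and hang them up

### The arm

A 7-joint arm with a two-finger parallel gripper is mounted at the origin on the work surface. World frame = base frame: x ahead of the robot, y to its left, z up, the work surface at z = 0. Lengths are in mm, angles in rad, forces in N, time in s.
With the tool pointing down it reaches from about 400 to 900 mm from the base axis. Payload 5.5 kg.
Tool frame: the origin (TCP) lies at the very end of the fingers, on their centre line; the grasp point (between the pads) lies 19 mm behind it; z points along the fingers, y is the line along which they close (so a half turn about z gives the same grasp; the last joint's range is limited). The gripper opens to 92 mm and grips with 3 to 60 N. Pads are 19 mm wide; open, the fingers measure 130 mm over their backs; the gripper's body (75 mm by 190 mm) begins 47 mm behind the grasp point.
Start: joints at [-1.015, 0.501, -0.427, 1.55, 0.221, 1.138, -0.21], TCP at [187.574, 622.347, 226.729] pointing down, gripper open.
Joint ranges: [-2.88, 2.88], [-0.31, 2.03], [-1.54, 1.56], [0.2, 2.42], [-1.41, 4.55], [0.19, 2.02], [-2.57, 2.57]. Speed limits (rad/s): [2.57, 2.57, 3.14, 3.14, 3.14, 3.14, 3.14].

### API

Orientations are given as a unit quaternion [x, y, z, w].
In Python, from bench import arm gives the robot as it stands. The module is installed in compiled form; this text tells all that it offers.
- The arm moves only by the tool carry_out, never from a script. Its argument "commands" is a list of rows, each an object of numbers: "tx", "ty", "tz": the shift along the tool's x, y, z in m; "turn": the turn about the tool's z in degrees; "fingers": the closure, from -1 (fully open) to 1 (shut). In form: [{"tx": .., "ty": .., "tz": .., "turn": .., "fingers": ..}, ...]. A call has 1 to 5 rows; each row is the pose to reach, as a shift and turn from the pose commanded when the call began, along the tool's axes at that moment; what a row does not reach only later rows make up. A row lasts 1/12 s, in which the tool goes at most 41.7 mm and 7.16 degrees, less where a joint would pass 70% of its speed; a pose out of reach is approached as far as the arm can. A call with a gripper value outside its range is refused whole. The fingers move at their own pace and stop on an object; the grip force is fixed at half the most. Time passes only in rows, so rows that repeat a pose let the fingers close. It gives the time, the measured TCP pose, the force, the opening and the grip force at its end, in the units of the state.
- arm.read_state(): the state, without advancing time (a new reading comes with each control period).
- arm.snapshot(name): name is "side" or "top"; returns a dict with "image" (480x640x3 uint8, red, green, blue), "camera_matrix" (3x3 intrinsics, pixels), "view" (4x4, takes a point from world to camera coordinates). Camera axes: x right, y up, looking along -z (the intrinsics and any distortion apply to the point x, -y, -z); pixel columns grow to the right and rows downward; lengths in mm; the calibration is good to about 2 mm. A picture is of the moment at which its call begins. There is no depth.
- arm.close_job(): hands the job in; it is judged then, once.
The state is a dict: "clock": time; "joint_positions": joint angles; "joint_vel": joint speeds; "effort": joint torques, N m; "ee_pos": TCP position; "ee_rot": TCP orientation; "contact_force": force on the tool from outside, world axes, zero at the start; "moment": the same for the moment, N m; "finger_gap": finger opening in mm; "grip_force": force on a finger pad.
Only numpy, scipy, OpenCV 4.12 (cv2) and the standard library are available. Lean on these libraries where they do the work, as an engineer would, in place of code of your own. Each camera call takes 0.05 s, during which the arm holds its last target. There are 200 camera calls.

### The job

Prove the lab's contact probes on the steel check block, taking those that stand in the holder from the shortest to the longest: rest each probe's tip, held upright, for a moment first on top of the low brass stud and then on the high one. When a probe has been proved, hang it by its eye on a peg of the stand, each probe on a peg of its own, and leave the slide box, bottle and dish where they are.

Things in the scene. Friction and masses are not known exactly. Their poses are not given: they have to be found in the camera images.
- probe_short: The short contact probe, 130 mm long, 0.13 kg; may be absent (None). From the bottom: round steel shank, 12 mm in diameter, rounded tip; grey ring (the eye: 44 mm outside, 26 mm hole, 12 mm thick); black grip tab, the top 46 mm, 12 mm thick (x) by 24 mm wide (y). Origin at the tip, z up to the tab, the hole runs along x. Starts upright in a holder socket; same both ways round.
- probe_short_tip (a point): The tip (lower end) of the short probe.
- probe_short_eye (a point): Centre of the eye's hole of the short probe, 65 mm above its tip and 65 mm below the tab's top.
- probe_medium: The medium contact probe, 150 mm long, 0.13 kg; may be absent (None). From the bottom: round steel shank, 12 mm in diameter, rounded tip; grey ring (the eye: 44 mm outside, 26 mm hole, 12 mm thick); black grip tab, the top 46 mm, 12 mm thick (x) by 24 mm wide (y). Origin at the tip, z up to the tab, the hole runs along x. Starts upright in a holder socket; same both ways round.
- probe_medium_tip (a point): The tip (lower end) of the medium probe.
- probe_medium_eye (a point): Centre of the eye's hole of the medium probe, 85 mm above its tip and 65 mm below the tab's top.
- probe_long: The long contact probe, 170 mm long, 0.13 kg; may be absent (None). From the bottom: round steel shank, 12 mm in diameter, rounded tip; grey ring (the eye: 44 mm outside, 26 mm hole, 12 mm thick); black grip tab, the top 46 mm, 12 mm thick (x) by 24 mm wide (y). Origin at the tip, z up to the tab, the hole runs along x. Starts upright in a holder socket; same both ways round.
- probe_long_tip (a point): The tip (lower end) of the long probe.
- probe_long_eye (a point): Centre of the eye's hole of the long probe, 105 mm above its tip and 65 mm below the tab's top.
- holder: Fixed white plastic block, 60 (x) x 190 (y) x 50 mm high, with three sockets in a row along y, at -65, 0 and +65 mm, 13 mm in diameter and 38 mm deep (floor 12 mm above the table), each for one probe's shank. Origin at the centre of its underside. It may stand to the left or right.
- check_block: Loose dark steel block, 130 (x) x 70 (y) x 25 mm, 0.9 kg, on the table, with two upright round brass studs 22 mm in diameter on top: the low stud (10 mm tall) 40 mm from the centre towards -x, the high stud (30 mm tall) 40 mm towards +x. Origin at the centre of its underside. It may be knocked aside during the work.
- stud_low (a point): Centre of the flat top of the low stud, 35 mm above the table.
- stud_high (a point): Centre of the flat top of the high stud, 55 mm above the table.
- peg_stand: Fixed grey stand: base plate 250 mm wide (y), 12 mm thick, from x = -25 to +85 mm; posts at y = -110 and +110 mm carry a crossbar (front face at x = +36 mm, top 182 mm above the table). Three steel pegs, 10 mm in diameter, 65 mm apart, stick out to -x, rising 10 degrees to their tips (top 187 mm, the highest point). Origin on the table below the middle of the middle peg.
- peg_0 (a point): Middle of a peg's axis (+65 mm in the stand's y), 175 mm above the table; axes as the stand's. From here the peg runs 39 mm towards -x, rising 10 degrees, to its rounded free tip, and 36 mm towards +x to the crossbar.
- peg_1 (a point): Middle of a peg's axis (the middle peg), 175 mm above the table; axes as the stand's. From here the peg runs 39 mm towards -x, rising 10 degrees, to its rounded free tip, and 36 mm towards +x to the crossbar.
- peg_2 (a point): Middle of a peg's axis (-65 mm in the stand's y), 175 mm above the table; axes as the stand's. From here the peg runs 39 mm towards -x, rising 10 degrees, to its rounded free tip, and 36 mm towards +x to the crossbar.
- slide_box: Blue box of slides, 80 x 100 x 30 mm, a bystander beyond the work. Origin under its centre.
- oil_bottle: Amber bottle of immersion oil, 40 mm across, 85 mm tall, a bystander. Origin under its centre.
- dish: Glass dish, 90 mm across, 18 mm high, a bystander. Origin under its centre.

How it is judged (in metres and radians):
On the way, in this order (a step that is already met when the one before it is completed fails the run):
1. the tip of the short probe rests on top of the low stud (distance between probe_short_tip and stud_low below 0.011 m and contact force between probe_short and check_block above 0.3 N and angle between probe_short's own z axis and vertical below 0.35 rad), for 0.2 s.
2. the tip of the short probe rests on top of the high stud (distance between probe_short_tip and stud_high below 0.011 m and contact force between probe_short and check_block above 0.3 N and angle between probe_short's own z axis and vertical below 0.35 rad), for 0.2 s.
3. the tip of the medium probe rests on top of the low stud (distance between probe_medium_tip and stud_low below 0.011 m and contact force between probe_medium and check_block above 0.3 N and angle between probe_medium's own z axis and vertical below 0.35 rad), for 0.2 s.
4. the tip of the medium probe rests on top of the high stud (distance between probe_medium_tip and stud_high below 0.011 m and contact force between probe_medium and check_block above 0.3 N and angle between probe_medium's own z axis and vertical below 0.35 rad), for 0.2 s.
5. the tip of the long probe rests on top of the low stud (distance between probe_long_tip and stud_low below 0.011 m and contact force between probe_long and check_block above 0.3 N and angle between probe_long's own z axis and vertical below 0.35 rad), for 0.2 s.
6. the tip of the long probe rests on top of the high stud (distance between probe_long_tip and stud_high below 0.011 m and contact force between probe_long and check_block above 0.3 N and angle between probe_long's own z axis and vertical below 0.35 rad), for 0.2 s.
At the end, for the whole second after the job is handed in: Every probe present hangs by its eye from a peg of its own: the peg passes through the eye (eye centre within 15 mm sideways, 25 mm below to 6 mm above the peg's middle, not past its ends), carried by the stand, tip down within about 30 degrees of vertical, at rest (below 0.08 m/s) (((x of probe_short_eye in the frame of peg_0 between -0.034 and 0.04 m and y of probe_short_eye in the frame of peg_0 between -0.015 and 0.015 m and z of probe_short_eye in the frame of peg_0 between -0.025 and 0.006 m) or (x of probe_short_eye in the frame of peg_1 between -0.034 and 0.04 m and y of probe_short_eye in the frame of peg_1 between -0.015 and 0.015 m and z of probe_short_eye in the frame of peg_1 between -0.025 and 0.006 m) or (x of probe_short_eye in the frame of peg_2 between -0.034 and 0.04 m and y of probe_short_eye in the frame of peg_2 between -0.015 and 0.015 m and z of probe_short_eye in the frame of peg_2 between -0.025 and 0.006 m)) and contact force between each of probe_short, probe_medium, probe_long and peg_stand above 0.2 N and angle between each of probe_short, probe_medium, probe_long's own z axis and vertical below 0.5 rad and linear speed of each of probe_short, probe_medium, probe_long below 0.08 m/s and ((x of probe_medium_eye in the frame of peg_0 between -0.034 and 0.04 m and y of probe_medium_eye in the frame of peg_0 between -0.015 and 0.015 m and z of probe_medium_eye in the frame of peg_0 between -0.025 and 0.006 m) or (x of probe_medium_eye in the frame of peg_1 between -0.034 and 0.04 m and y of probe_medium_eye in the frame of peg_1 between -0.015 and 0.015 m and z of probe_medium_eye in the frame of peg_1 between -0.025 and 0.006 m) or (x of probe_medium_eye in the frame of peg_2 between -0.034 and 0.04 m and y of probe_medium_eye in the frame of peg_2 between -0.015 and 0.015 m and z of probe_medium_eye in the frame of peg_2 between -0.025 and 0.006 m)) and ((x of probe_long_eye in the frame of peg_0 between -0.034 and 0.04 m and y of probe_long_eye in the frame of peg_0 between -0.015 and 0.015 m and z of probe_long_eye in the frame of peg_0 between -0.025 and 0.006 m) or (x of probe_long_eye in the frame of peg_1 between -0.034 and 0.04 m and y of probe_long_eye in the frame of peg_1 between -0.015 and 0.015 m and z of probe_long_eye in the frame of peg_1 between -0.025 and 0.006 m) or (x of probe_long_eye in the frame of peg_2 between -0.034 and 0.04 m and y of probe_long_eye in the frame of peg_2 between -0.015 and 0.015 m and z of probe_long_eye in the frame of peg_2 between -0.025 and 0.006 m)) and distance between probe_short_eye and probe_medium_eye above 0.035 m and distance between each of probe_short_eye, probe_medium_eye and probe_long_eye above 0.035 m); the robot touches nothing.
It fails at once if the slide box is moved more than 3 cm (distance of slide_box from where it was at the start of the episode above 0.03 m).
It fails at once if the oil bottle is moved more than 3 cm (distance of oil_bottle from where it was at the start of the episode above 0.03 m).
It fails at once if the dish is moved more than 3 cm (distance of dish from where it was at the start of the episode above 0.03 m).
Of probe_short, probe_medium, probe_long only 2 to 3 are there at a start; the rules pass over those that are not, and their reading is None.
At some moment in a run one of check_block may be knocked a few centimetres aside while the robot is not near it.
It also fails if it takes over 210 s, if anything falls off the work surface, if the arm or the gripper's body presses on something with over 40 N, if the wrist force passes 120 N, or if a joint passes its speed limit or range.

## Working session

There is one attempt and no reset: what is moved stays moved. The work goes in short steps, Python scripts to look and compute and a tool call to move; the robot and the scene stay as the last step left them, time stands still between calls to the robot, and variables do not carry over. Pictures are saved under pics/ and viewed, at most 14 in all, crops included, and the job is handed in when it is done.

Besides the shell and the picture viewer there is one more tool, called after ">>>" as name(argument=value, ...) on one line, values as JSON. carry_out: Moves the arm, as the interface text tells. Its arguments: {"type":"object","properties":{"commands":{"type":"array","items":{"type":"object","properties":{"tx":{"type":"number"},"ty":{"type":"number"},"tz":{"type":"number"},"turn":{"type":"number"},"fingers":{"type":"number"}}}}},"required":["commands"]}

```bash
mkdir -p pics
cat > h.py <<'E'
import numpy as np, cv2
from bench import arm
from scipy.spatial.transform import Rotation as R
def snap(cam,fn=None):
    s=arm.snapshot(cam)
    if fn: cv2.imwrite('pics/'+fn,cv2.cvtColor(s['image'],cv2.COLOR_RGB2BGR))
    return s
def proj(s,P):
    P=np.atleast_2d(np.array(P,float)); V=np.array(s['view']);K=np.array(s['camera_matrix'])
    c=P@V[:3,:3].T+V[:3,3]; c=c*[1,-1,-1]; q=c@K.T
    return q[:,:2]/q[:,2:]
def ray(s,px,z):
    V=np.array(s['view']);K=np.array(s['camera_matrix'])
    d=np.linalg.inv(K)@[px[0],px[1],1.]; d=d*[1,-1,-1]
    d=V[:3,:3].T@d; o=-V[:3,:3].T@V[:3,3]
    return o+d*(z-o[2])/d[2]
E
python3 - <<'E'
from h import *
for c in ('top','side'):
    s=snap(c,c+'0.png'); V=np.array(s['view']); print(c,s['camera_matrix'],[k for k in s],-V[:3,:3].T@V[:3,3],V[:3,:3])
st=arm.read_state(); print(st, R.from_quat(st['ee_rot']).as_matrix())
E
```

```text
top [[624.42340393   0.         312.19792249]
 [  0.         624.42340393 247.1746343 ]
 [  0.           0.           1.        ]] ['image', 'camera_matrix', 'view'] [ 376.65448815  -13.27232148 1483.76508833] [[-0.01971964 -0.99976547 -0.00895238]
 [ 0.98278613 -0.02102829  0.18354626]
 [-0.18369146 -0.00517881  0.98297031]]
side [[443.16940872   0.         308.77722052]
 [  0.         443.16940872 245.96374506]
 [  0.           0.           1.        ]] ['image', 'camera_matrix', 'view'] [ 183.29487583 -446.73066807  713.17678585] [[ 0.73518694 -0.67783232 -0.00659535]
 [ 0.46699729  0.49941187  0.72972687]
 [-0.49133867 -0.53956568  0.68370695]]
{'clock': 0.1, 'joint_positions': array([-1.0148284 ,  0.50173658, -0.42682466,  1.55134705,  0.22078797,
        1.13830311, -0.21030204]), 'joint_vel': array([-0.00085927, -0.00089892, -0.00163788, -0.00433896,  0.00071001,
        0.00016323, -0.00028759]), 'effort': array([-1.10194978e-02, -5.67871034e+01, -5.83804786e+00, -2.79914761e+01,
       -6.89107273e-02,  2.41177896e-02,  3.41807777e-05]), 'ee_pos': array([187.43310059, 621.7277197 , 225.79390209]), 'ee_rot': array([ 1.45833676e-01,  9.89308738e-01, -8.55591882e-04, -1.63732389e-04]), 'contact_force': array([ 0.15064456,  0.16521069, -0.0187105 ]), 'moment': array([0.03511109, 0.05470489, 0.01146132]), 'grip_force': 0.0, 'finger_gap': 91.64676843897034} [[-9.57465024e-01  2.88548780e-01 -5.73511985e-04]
 [ 2.88549340e-01  9.57463614e-01 -1.64513366e-03]
 [ 7.44155478e-05 -1.74064444e-03 -9.99998482e-01]]
```

View pics/top0.png

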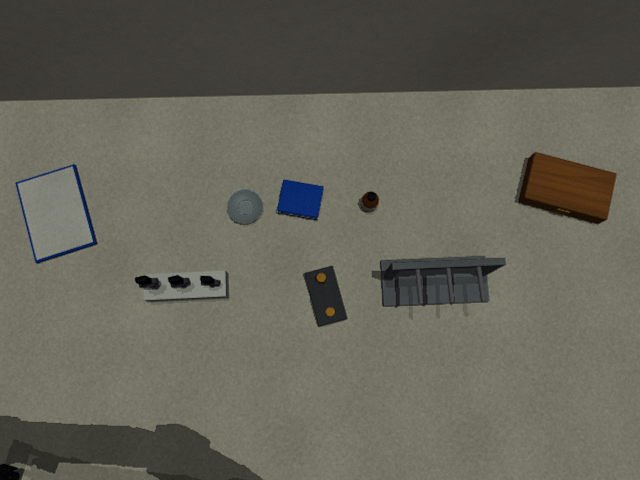

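View pics/side0.png

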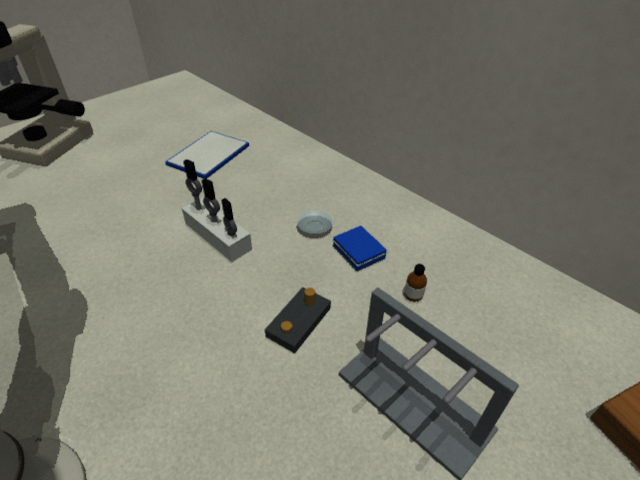

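Run:
```python
from h import *
s=snap('top'); im=s['image']; g=cv2.cvtColor(im,cv2.COLOR_RGB2BGR)
t=snap('side'); gt=cv2.cvtColor(t['image'],cv2.COLOR_RGB2BGR)
a=cv2.resize(g[262:308,130:240],None,fx=5,fy=5,interpolation=cv2.INTER_CUBIC)
b=cv2.resize(g[250:322,370:512],None,fx=5,fy=5,interpolation=cv2.INTER_CUBIC)
c=np.zeros((600,800,3),np.uint8); c[:230,:550]=a; c[235:595,:710]=b
cv2.imwrite('pics/c1.png',c)
a=cv2.resize(gt[150:262,170:260],None,fx=5,fy=5,interpolation=cv2.INTER_CUBIC)
b=cv2.resize(gt[285:405,338:515],None,fx=3,fy=3,interpolation=cv2.INTER_CUBIC)[:, :345]
c=np.zeros((600,800,3),np.uint8); c[:560,:450]=a; c[:360,452:797]=b
cv2.imwrite('pics/c2.png',c)
for n,q in (('top',s),('side',t)):
    h=cv2.cvtColor(q['image'],cv2.COLOR_RGB2HSV)
    m=cv2.inRange(h,(12,150,110),(25,255,255)); N,l,st,ce=cv2.connectedComponentsWithStats(m)
    for i in range(1,N):
        if st[i,4]>15: print(n,st[i],ce[i],ray(q,ce[i],35),ray(q,ce[i],55))
    d=(q['image'].max(2)<45)
    m=d.astype(np.uint8); N,l,st,ce=cv2.connectedComponentsWithStats(m)
    for i in range(1,N):
        if 20<st[i,4]<3000: print(n,'dark',st[i],ce[i])
```

```text
top [317 274   9   7  50] [320.9  277.06] [575.85430316 -24.58876595  35.        ] [573.10437749 -24.43254401  55.        ]
top [326 308   9   8  55] [329.83636364 311.36363636] [495.35961206 -43.4890114   35.        ] [493.72090438 -43.07187421  55.        ]
top dark [518 154  87  70 741] [550.26990553 200.80701754]
top dark [361 192  17  20 202] [368.51485149 200.65841584]
top dark [381 263  35  44 397] [396.10075567 277.42821159]
top dark [480 265  23  11 126] [488.6031746  268.76190476]
top dark [ 304  266   43   60 1453] [324.95526497 296.11080523]
top dark [419 266  60  39 507] [443.72781065 274.9112426 ]
top dark [168 275  22  13 194] [178.46907216 281.3814433 ]
top dark [135 276  25  13 226] [147.07964602 281.95575221]
top dark [201 276  19  11 149] [209.04026846 281.04026846]
top dark [  0 463  24  17 310] [  9.71612903 472.19354839]
side [305 288  10   7  54] [309.35185185 291.16666667] [581.05034374 -10.43165982  35.        ] [569.32020268 -23.29848208  55.        ]
side [281 322  11   8  68] [286.10294118 325.25      ] [491.73152316 -42.70420959  35.        ] [482.6354687
[... 544 characters left out ...]
414 264  11  12  96] [418.875   269.71875]
side dark [407 280  15   9  35] [413.17142857 285.2       ]
side dark [ 367  295  146  151 2350] [449.90340426 368.36851064]
side dark [405 294  15   7  22] [410.81818182 298.40909091]
side dark [266 302  64  51 452] [297.69469027 333.07300885]
side dark [363 336  16  22 202] [371.31683168 347.55940594]
side dark [368 361  10  10  47] [372.46808511 365.34042553]
side dark [339 374 122 106 231] [398.93073593 425.99134199]
side dark [398 385  10  10  50] [402.04 389.14]
side dark [ 591  405   49   64 1121] [617.38715433 433.80553078]
side dark [429 410  10  11  58] [433.51724138 415.34482759]
side dark [  4 431  21  49 260] [ 18.38846154 456.18846154]
```

View pics/c1.png

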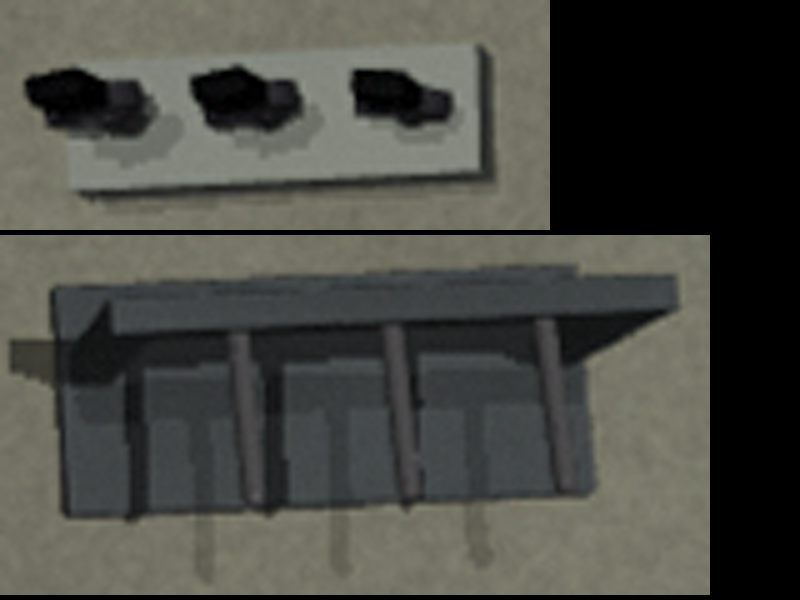

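View pics/c2.png

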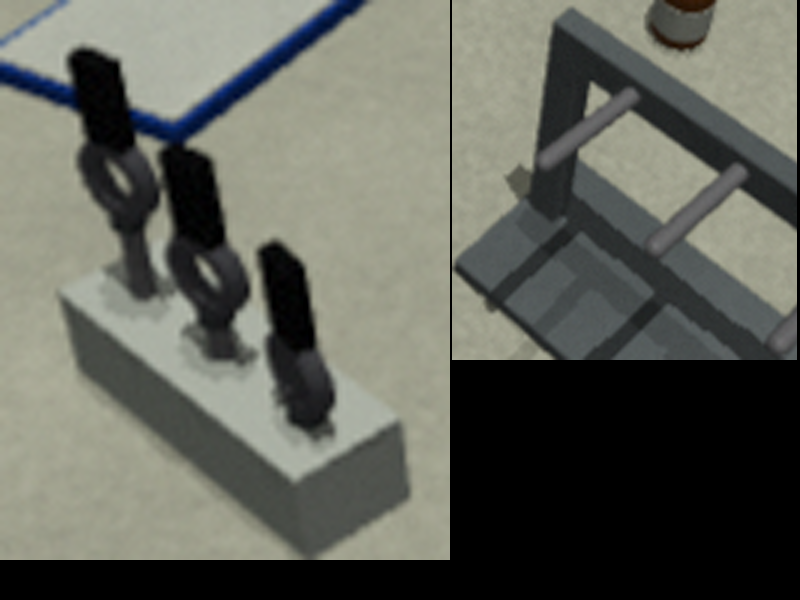

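```bash
cat >> h.py <<'E'
from scipy.optimize import minimize
def boxpts(x,y,yaw,z0,z1,tx=12,ty=24,tilt=(0,0)):
    c,n=np.cos(yaw),np.sin(yaw)
    return np.array([[x+c*a-n*b,y+n*a+c*b,z] for z in (z0,z1) for a in (-tx/2,tx/2) for b in (-ty/2,ty/2)])
def fitbox(views,masks,p0,z0,z1,roi,tx=12,ty=24,deg=(0,)):
    F=6
    def cost(p):
        c=0
        for s,m in zip(views,masks):
            q=proj(s,boxpts(p[0],p[1],p[2],z0,z1,tx,ty)); ctr=q.mean(0)
            x0,y0=int(p0c[id(s)][0])-roi,int(p0c[id(s)][1])-roi
            mm=m[y0:y0+2*roi,x0:x0+2*roi].astype(np.float32)
            big=cv2.resize(mm,None,fx=F,fy=F,interpolation=cv2.INTER_LINEAR)>.5
            r=np.zeros(big.shape,np.uint8)
            cv2.fillConvexPoly(r,cv2.convexHull((((q-[x0,y0]+.5)*F-.5)).astype(np.float32)).round().astype(np.int32),1)
            c+=np.logical_xor(big,r).sum()/max(1,r.sum())
        return c
    p0c={id(s):proj(s,boxpts(*p0,z0,z1,tx,ty)).mean(0) for s in views}
    best=None
    for d in deg:
        r=minimize(cost,[p0[0],p0[1],p0[2]+np.radians(d)],method='Nelder-Mead',options=dict(initial_simplex=np.array([[p0[0],p0[1],p0[2]+np.radians(d)]])+np.array([[0,0,0],[5,0,0],[0,5,0],[0,0,.2]])))
        if best is None or r.fun<best.fun: best=r
    return best.x,best.fun
E
python3 - <<'E'
from h import *
s=snap('top'); t=snap('side')
u=lambda x,y,ox,oy,f:((x+.5)/f-.5+ox,(y+.5)/f-.5+oy)
for n,c in zip(('BR','BL','TR'),[(480,178),(72,188),(480,45)]): print(n,ray(s,u(*c,130,262,5),50).round(1))
# side holder top corners
for c in [(62,292),(297,480),(402,420)]: print('side',ray(t,u(*c,170,150,5),50).round(1))
zt,zb=175+39*np.tan(.1745),175-36*np.tan(.1745)
T=[(258,500),(412,500),(568,488)];B=[(238,333),(392,325),(545,320)];S=[(543,160),(655,245),(785,342)]
for a,b,c in zip(T,B,S):
    print('peg tip',ray(s,u(a[0],a[1]-235,370,250,5),zt).round(1),'base',ray(s,u(b[0],b[1]-235,370,250,5),zb).round(1),'side tip',ray(t,u(c[0]-452,c[1],338,285,3),zt).round(1))
h=ray(s,u(480,178,130,262,5),50);ms=[q['image'].max(2)<45 for q in (s,t)]
ms=[q['image'].max(2)<28 for q in (s,t)]
for n,L,px in (('short',130,(206,280)),('medium',150,(173,280)),('long',170,(141,280))):
    p=ray(s,px,L-10)
    for k in ([0,1],[0],[1]):
        x,f=fitbox([(s,t)[i] for i in k],[ms[i] for i in k],(p[0],p[1],0),L+12-46,L+12,24,deg=(-60,-30,0,30,60,90))
        print(n,x.round(2),np.degrees(x[2]).round(1),round(f,3))
E
```

```text
BR [531.6 196.1  50. ]
BL [530.9 384.4  50. ]
TR [593.6 196.5  50. ]
side [527.1 384.5  50. ]
side [532.8 197.1  50. ]
side [590.6 197.4  50. ]
peg tip [ 497.6 -231.1  181.9] base [ 570.  -228.5  168.7] side tip [ 496.3 -227.3  181.9]
peg tip [ 496.3 -295.2  181.9] base [ 572.1 -294.1  168.7] side tip [ 498.9 -292.6  181.9]
peg tip [ 500.  -360.3  181.9] base [ 572.9 -359.1  168.7] side tip [ 502.2 -359.7  181.9]
short [ 5.6137e+02  2.2647e+02 -1.1000e-01] -6.2 1.724
short [ 5.6154e+02  2.2596e+02 -1.6000e-01] -9.1 0.585
short [5.5737e+02 2.2427e+02 4.0000e-02] 2.1 1.074
medium [5.5909e+02 2.9080e+02 2.8000e-01] 15.9 2.053
medium [5.5971e+02 2.9070e+02 2.3000e-01] 13.0 0.708
medium [5.5777e+02 2.8905e+02 4.4000e-01] 25.1 1.314
long [5.5818e+02 3.5620e+02 2.6000e-01] 15.0 1.124
long [5.5837e+02 3.5633e+02 2.5000e-01] 14.3 0.367
long [5.5520e+02 3.5401e+02 2.0000e-02] 1.4 0.71
```

>>> carry_out(commands=[{"tx":-0.04,"ty":-0.023},{"tx":-0.08,"ty":-0.046},{"tx":-0.12,"ty":-0.069},{"tx":-0.155,"ty":-0.089},{"tx":-0.18,"ty":-0.103}])

```text
validation failed for argument at $.co...
```

>>> carry_out(commands=[{"tx":-0.036,"ty":-0.02},{"tx":-0.072,"ty":-0.04},{"tx":-0.108,"ty":-0.06},{"tx":-0.144,"ty":-0.08},{"tx":-0.18,"ty":-0.103}])

```text
validation failed for argument at $.co...
```

>>> carry_out(commands=[{"tx":-0.03,"ty":-0.015,"turn":7},{"tx":-0.06,"ty":-0.03,"turn":14},{"tx":-0.09,"ty":-0.045,"turn":21},{"tx":-0.105,"ty":-0.06,"turn":28},{"tx":-0.112,"ty":-0.065,"turn":35}])

```text
validation failed for argument at $.co...
```

>>> carry_out(commands=[{"turn":7},{"turn":14},{"turn":21},{"turn":28},{"turn":35}])

```text
validation failed for argument at $.co...
```

```bash
cat >> h.py <<'E'
def to(x,y,z,yaw):
    "commands from the present pose: tool y to point to world yaw (deg), TCP at x y z"
    st=arm.read_state(); M=R.from_quat(st['ee_rot']).as_matrix(); d=M.T@(np.array([x,y,z])-st['ee_pos'])
    a=np.degrees(np.arctan2(M[1,1],M[0,1]))
    print('pos',st['ee_pos'].round(1),'yaw',round(a,1),'gap',round(st['finger_gap'],1),'F',st['contact_force'].round(1),'grip',round(st['grip_force'],1),'t',round(st['clock'],2),'-> t',(d/1000).round(4),'turn',round(a-yaw,1))
E
python3 - <<'E'
from h import *
to(561.5,226,226,0)
s=snap('top'); t=snap('side')
for th in (30,35,40):
  ms=[q['image'].max(2)<th for q in (s,t)]
  for n,L,y,x0 in (('short',130,226,561.5),('medium',150,291,560),('long',170,356,558.5)):
    r=[]
    for i in (0,1):
        x,f=fitbox([(s,t)[i]],[ms[i]],(x0,y,0),L+12-46,L+12,20,deg=(-30,0,30))
        r+=[x[:2].round(1),np.degrees(x[2]).round(),round(f,2)]
    print(th,n,*r)
E
```

```text
pos [187.5 622.1 226.4] yaw 73.2 gap 92.2 F [ 0.   1.5 -1. ] grip 0.0 t 0.3 -> t [-0.4724 -0.2713  0.0005] turn 73.2
30 short [561.6 226.3] -7.0 0.34 [557.9 224.4] -15.0 0.75
30 medium [559.3 290.2] 9.0 0.47 [555.6 289.9] 62.0 1.01
30 long [558.2 356. ] 13.0 0.4 [554.6 354.1] 2.0 0.57
35 short [561.8 226.3] -5.0 0.45 [555.2 226.7] 16.0 1.02
35 medium [558.9 290.4] 17.0 0.59 [553.9 289. ] 45.0 1.23
35 long [558.4 355.8] 14.0 0.49 [554.4 353.6] 4.0 0.65
40 short [561.8 226.4] -3.0 0.59 [553.  224.2] 33.0 1.11
40 medium [558.5 289.4] 21.0 0.75 [553.7 290. ] 39.0 1.29
40 long [557.6 355.4] 14.0 0.58 [554.1 353.6] 6.0 0.68
```

>>> carry_out(commands=[{"tx":-0.036,"ty":-0.021,"tz":0,"turn":0,"fingers":-1},{"tx":-0.072,"ty":-0.042,"tz":0,"turn":0,"fingers":-1},{"tx":-0.108,"ty":-0.063,"tz":0,"turn":0,"fingers":-1},{"tx":-0.144,"ty":-0.084,"tz":0,"turn":0,"fingers":-1},{"tx":-0.18,"ty":-0.103,"tz":0,"turn":0,"fingers":-1}])

```text
clock: 0.82
ee_pos: [331.2, 470.0, 226.9]
ee_rot: [0.146, 0.989, 0.0, 0.0]
contact_force: [0.4, -0.3, 0.0]
finger_gap: 91.6
grip_force: 0.0
```

>>> carry_out(commands=[{"tx":-0.036,"ty":-0.021,"tz":0,"turn":0,"fingers":-1},{"tx":-0.072,"ty":-0.042,"tz":0,"turn":0,"fingers":-1},{"tx":-0.108,"ty":-0.063,"tz":0,"turn":0,"fingers":-1},{"tx":-0.144,"ty":-0.084,"tz":0,"turn":0,"fingers":-1},{"tx":-0.18,"ty":-0.103,"tz":0,"turn":0,"fingers":-1}])

```text
clock: 1.23
ee_pos: [474.0, 319.2, 227.1]
ee_rot: [0.146, 0.989, 0.0, 0.0]
contact_force: [0.4, -0.6, -0.2]
finger_gap: 91.9
grip_force: 0.0
```

>>> carry_out(commands=[{"tx":-0.03,"ty":-0.017,"tz":0,"turn":7,"fingers":-1},{"tx":-0.06,"ty":-0.034,"tz":0,"turn":14,"fingers":-1},{"tx":-0.09,"ty":-0.05,"tz":0,"turn":21,"fingers":-1},{"tx":-0.107,"ty":-0.062,"tz":0,"turn":28,"fingers":-1},{"tx":-0.112,"ty":-0.065,"tz":0,"turn":35,"fingers":-1}])

```text
clock: 1.65
ee_pos: [564.6, 221.1, 226.7]
ee_rot: [0.442, 0.897, -0.001, 0.001]
contact_force: [-0.0, -1.7, -0.3]
finger_gap: 91.8
grip_force: 0.0
```

>>> carry_out(commands=[{"tx":0,"ty":0,"tz":0,"turn":7,"fingers":-1},{"tx":0,"ty":0,"tz":0,"turn":14,"fingers":-1},{"tx":0,"ty":0,"tz":0,"turn":21,"fingers":-1},{"tx":0,"ty":0,"tz":0,"turn":28,"fingers":-1},{"tx":0,"ty":0,"tz":0,"turn":35,"fingers":-1}])

```text
clock: 2.07
ee_pos: [561.2, 226.7, 226.7]
ee_rot: [0.689, 0.725, 0.0, -0.0]
contact_force: [0.1, -0.0, -0.4]
finger_gap: 91.7
grip_force: 0.0
```

```bash
python3 -c "
from h import *
to(561.5,226,106,-5)"
```

```text
pos [561.2 226.7 226.7] yaw 2.9 gap 91.7 F [ 0.1 -0.  -0.4] grip 0.0 t 2.07 -> t [-0.0008  0.0002  0.1207] turn 7.9
```

>>> carry_out(commands=[{"tx":-0.001,"ty":0,"tz":0.03,"turn":5,"fingers":-1},{"tx":-0.001,"ty":0,"tz":0.06,"turn":8,"fingers":-1},{"tx":-0.001,"ty":0,"tz":0.09,"turn":8,"fingers":-1},{"tx":-0.001,"ty":0,"tz":0.11,"turn":8,"fingers":-1},{"tx":-0.001,"ty":0,"tz":0.121,"turn":8,"fingers":-1}])

```text
clock: 2.48
ee_pos: [559.3, 225.0, 102.7]
ee_rot: [0.736, 0.677, -0.002, -0.001]
contact_force: [-0.3, -0.7, 0.1]
finger_gap: 91.7
grip_force: 0.0
```

>>> carry_out(commands=[{"tx":0,"ty":0,"tz":0,"turn":0,"fingers":1},{"tx":0,"ty":0,"tz":0,"turn":0,"fingers":1},{"tx":0,"ty":0,"tz":0,"turn":0,"fingers":1},{"tx":0,"ty":0,"tz":0,"turn":0,"fingers":1},{"tx":0,"ty":0,"tz":0,"turn":0,"fingers":1}])

```text
clock: 2.9
ee_pos: [562.5, 226.1, 107.4]
ee_rot: [0.736, 0.677, 0.001, 0.0]
contact_force: [-0.3, -0.4, -0.1]
finger_gap: 63.1
grip_force: 0.0
```

>>> carry_out(commands=[{"tx":0,"ty":0,"tz":0,"turn":0,"fingers":1},{"tx":0,"ty":0,"tz":0,"turn":0,"fingers":1},{"tx":0,"ty":0,"tz":0,"turn":0,"fingers":1},{"tx":0,"ty":0,"tz":0,"turn":0,"fingers":1},{"tx":0,"ty":0,"tz":0,"turn":0,"fingers":1}])

```text
clock: 3.32
ee_pos: [561.3, 225.7, 105.8]
ee_rot: [0.736, 0.677, 0.0, -0.0]
contact_force: [-0.5, 0.4, 0.3]
finger_gap: 29.6
grip_force: 0.0
```

>>> carry_out(commands=[{"tx":0,"ty":0,"tz":0,"turn":0,"fingers":1},{"tx":0,"ty":0,"tz":0,"turn":0,"fingers":1},{"tx":0,"ty":0,"tz":0,"turn":0,"fingers":1},{"tx":0,"ty":0,"tz":0,"turn":0,"fingers":1},{"tx":0,"ty":0,"tz":0,"turn":0,"fingers":1}])

```text
clock: 3.73
ee_pos: [561.7, 225.6, 105.7]
ee_rot: [0.736, 0.677, 0.0, 0.0]
contact_force: [2.1, -0.6, -1.8]
finger_gap: 11.8
grip_force: 30.0
```

>>> carry_out(commands=[{"tx":0,"ty":0,"tz":-0.01,"turn":0,"fingers":1},{"tx":0,"ty":0,"tz":-0.03,"turn":0,"fingers":1},{"tx":0,"ty":0,"tz":-0.055,"turn":0,"fingers":1},{"tx":0,"ty":0,"tz":-0.08,"turn":0,"fingers":1},{"tx":0,"ty":0,"tz":-0.1,"turn":0,"fingers":1}])

```text
clock: 4.15
ee_pos: [561.1, 225.7, 207.6]
ee_rot: [0.736, 0.677, -0.0, -0.0]
contact_force: [0.9, 0.5, -2.1]
finger_gap: 11.8
grip_force: 30.0
```

```bash
python3 -c "
from h import *
s=snap('top');t=snap('side','s1.png')
for n,q in (('top',s),('side',t)):
    h=cv2.cvtColor(q['image'],cv2.COLOR_RGB2HSV)
    m=cv2.inRange(h,(12,150,110),(25,255,255)); N,l,st,ce=cv2.connectedComponentsWithStats(m)
    for i in range(1,N):
        if st[i,4]>15: print(n,ce[i],ray(q,ce[i],35),ray(q,ce[i],55))
to(495,-43.5,130,2)"
```

```text
top [320.87037037 277.25925926] [575.38594399 -24.50901379  35.        ] [572.64248396 -24.35389282  55.        ]
top [329.91071429 311.33928571] [495.41234844 -43.66248708  35.        ] [493.77291275 -43.24295508  55.        ]
side [309.35087719 291.29824561] [580.81127673 -10.68756507  35.        ] [569.08818596 -23.54684048  55.        ]
side [286.06849315 325.20547945] [491.75097331 -42.58185002  35.        ] [482.6543453  -54.50053631  55.        ]
side [629.44493392 405.00881057] [ 793.92486553 -539.58986933   35.        ] [ 775.91687698 -536.85137391   55.        ]
pos [563.4 226.8 210. ] yaw -4.8 gap 12.1 F [ 0.8  0.3 -0.9] grip 30.0 t 4.25 -> t [-0.2753 -0.0461  0.0788] turn -6.8
```

View pics/s1.png

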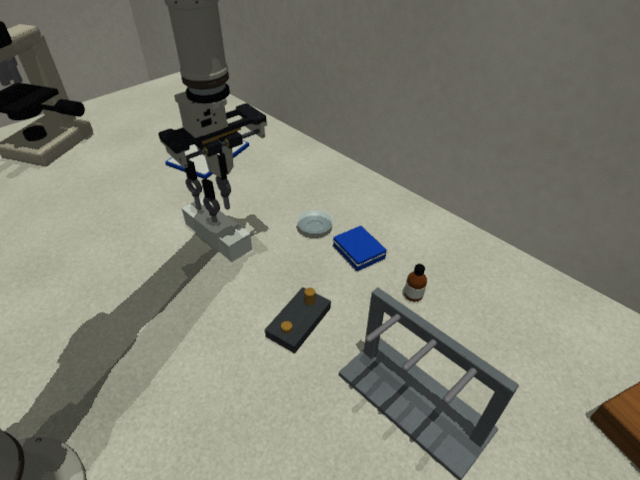

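>>> carry_out(commands=[{"tx":-0.03,"ty":-0.005,"tz":0,"turn":0,"fingers":1},{"tx":-0.065,"ty":-0.011,"tz":0.005,"turn":0,"fingers":1},{"tx":-0.1,"ty":-0.017,"tz":0.01,"turn":0,"fingers":1},{"tx":-0.135,"ty":-0.023,"tz":0.015,"turn":0,"fingers":1},{"tx":-0.17,"ty":-0.029,"tz":0.02,"turn":0,"fingers":1}])

```text
clock: 4.67
ee_pos: [516.4, 57.2, 184.4]
ee_rot: [0.736, 0.677, -0.001, -0.001]
contact_force: [0.9, -0.1, -2.4]
finger_gap: 11.9
grip_force: 30.0
```

>>> carry_out(commands=[{"tx":-0.035,"ty":-0.006,"tz":0.005,"turn":-3,"fingers":1},{"tx":-0.07,"ty":-0.012,"tz":0.01,"turn":-7,"fingers":1},{"tx":-0.095,"ty":-0.016,"tz":0.015,"turn":-7,"fingers":1},{"tx":-0.105,"ty":-0.018,"tz":0.015,"turn":-7,"fingers":1},{"tx":-0.105,"ty":-0.018,"tz":0.015,"turn":-7,"fingers":1}])

```text
clock: 5.08
ee_pos: [489.6, -47.5, 169.7]
ee_rot: [0.695, 0.719, -0.001, -0.001]
contact_force: [0.2, -0.2, -1.4]
finger_gap: 12.1
grip_force: 30.0
```

```bash
python3 -c "
from h import *
to(494.5,-43.2,128.7,2)"
```

```text
pos [489.6 -47.5 169.7] yaw 1.9 gap 12.1 F [ 0.2 -0.2 -1.4] grip 30.0 t 5.08 -> t [0.0042 0.0052 0.041 ] turn -0.1
```

>>> carry_out(commands=[{"tx":0,"ty":0,"tz":0.015,"turn":0,"fingers":1},{"tx":0,"ty":0,"tz":0.03,"turn":0,"fingers":1},{"tx":0,"ty":0,"tz":0.03,"turn":0,"fingers":1},{"tx":0,"ty":0,"tz":0.03,"turn":0,"fingers":1},{"tx":0,"ty":0,"tz":0.03,"turn":0,"fingers":1}])

```text
clock: 5.5
ee_pos: [492.1, -43.1, 141.1]
ee_rot: [0.693, 0.721, 0.0, -0.0]
contact_force: [0.2, 0.0, -1.3]
finger_gap: 11.7
grip_force: 30.0
```

```bash
python3 -c "
from h import *
to(494.5,-43.2,128.7,2)"
```

```text
pos [492.1 -43.1 141.1] yaw 2.3 gap 11.7 F [ 0.2  0.  -1.3] grip 30.0 t 5.5 -> t [-0.0002  0.0024  0.0124] turn 0.3
```

>>> carry_out(commands=[{"tx":0,"ty":0.002,"tz":0.004,"turn":0,"fingers":1},{"tx":0,"ty":0.002,"tz":0.008,"turn":0,"fingers":1},{"tx":0,"ty":0.002,"tz":0.011,"turn":0,"fingers":1},{"tx":0,"ty":0.002,"tz":0.013,"turn":0,"fingers":1},{"tx":0,"ty":0.002,"tz":0.014,"turn":0,"fingers":1}])

```text
clock: 5.92
ee_pos: [494.2, -44.3, 127.9]
ee_rot: [0.693, 0.721, 0.0, 0.0]
contact_force: [-4.8, 0.4, 18.8]
finger_gap: 12.1
grip_force: 30.0
```

>>> carry_out(commands=[{"tx":0,"ty":0,"tz":0.001,"turn":0,"fingers":1},{"tx":0,"ty":0,"tz":0.001,"turn":0,"fingers":1},{"tx":0,"ty":0,"tz":0.001,"turn":0,"fingers":1},{"tx":0,"ty":0,"tz":0.001,"turn":0,"fingers":1},{"tx":0,"ty":0,"tz":0.001,"turn":0,"fingers":1}])

```text
clock: 6.33
ee_pos: [494.3, -44.4, 127.9]
ee_rot: [0.693, 0.721, 0.001, 0.0]
contact_force: [-5.3, 0.5, 17.1]
finger_gap: 11.7
grip_force: 30.0
```

>>> carry_out(commands=[{"tx":0,"ty":0,"tz":-0.02,"turn":0,"fingers":1},{"tx":0,"ty":0,"tz":-0.042,"turn":0,"fingers":1},{"tx":0.01,"ty":0.035,"tz":-0.042,"turn":0,"fingers":1},{"tx":0.018,"ty":0.065,"tz":-0.042,"turn":0,"fingers":1},{"tx":0.02,"ty":0.077,"tz":-0.042,"turn":0,"fingers":1}])

```text
clock: 6.75
ee_pos: [574.1, -19.2, 169.0]
ee_rot: [0.693, 0.721, 0.002, 0.001]
contact_force: [0.1, 0.2, -1.3]
finger_gap: 11.7
grip_force: 30.0
```

>>> carry_out(commands=[{"tx":0,"ty":0,"tz":0.005,"turn":0,"fingers":1},{"tx":0,"ty":0,"tz":0.008,"turn":0,"fingers":1},{"tx":0,"ty":0,"tz":0.01,"turn":0,"fingers":1},{"tx":0,"ty":0,"tz":0.01,"turn":0,"fingers":1},{"tx":0,"ty":0,"tz":0.01,"turn":0,"fingers":1}])

```text
clock: 7.17
ee_pos: [568.4, -22.0, 157.2]
ee_rot: [0.694, 0.72, -0.001, -0.001]
contact_force: [-0.2, -0.2, -1.9]
finger_gap: 11.6
grip_force: 30.0
```

```bash
cat >> h.py <<'E'
def studs(save=None):
    o={}
    for n in ('top','side'):
        q=snap(n,save if save and n=='side' else None); h=cv2.cvtColor(q['image'],cv2.COLOR_RGB2HSV)
        m=cv2.inRange(h,(12,150,110),(25,255,255)); N,l,st,ce=cv2.connectedComponentsWithStats(m)
        for i in range(1,N):
            if st[i,4]>12 and ray(q,ce[i],35)[0]<700: print(n,st[i,4],ce[i].round(1),'low?',ray(q,ce[i],35)[:2].round(1),'high?',ray(q,ce[i],55)[:2].round(1))
E
python3 -c "
from h import *
studs('s2.png')
to(571.5,-24,148,2)"
```

```text
side 66 [286.2 325.3] low? [491.8 -42.9] high? [482.7 -54.8]
pos [569.2 -21.8 157.8] yaw 2.2 gap 12.2 F [ 0.1 -0.2 -1.1] grip 30.0 t 7.27 -> t [-0.0022  0.0022  0.0098] turn 0.2
```

View pics/s2.png

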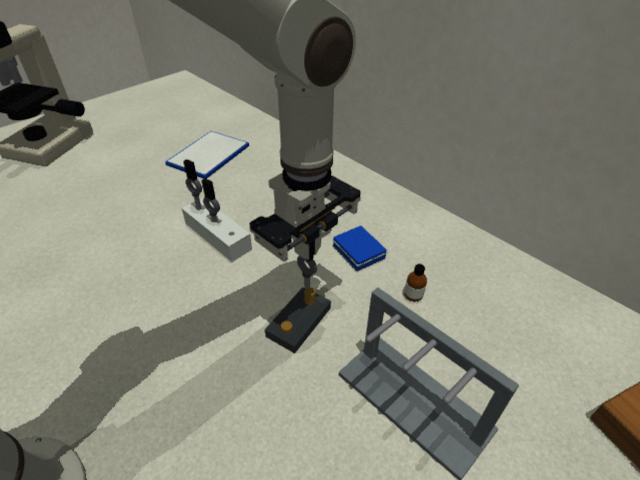

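The probe stands just above the high stud (310,292), and the low stud has not moved (286,325).

>>> carry_out(commands=[{"tx":-0.002,"ty":0.002,"tz":0.003,"turn":0,"fingers":1},{"tx":-0.002,"ty":0.002,"tz":0.006,"turn":0,"fingers":1},{"tx":-0.002,"ty":0.002,"tz":0.009,"turn":0,"fingers":1},{"tx":-0.002,"ty":0.002,"tz":0.011,"turn":0,"fingers":1},{"tx":-0.002,"ty":0.002,"tz":0.012,"turn":0,"fingers":1}])

```text
clock: 7.68
ee_pos: [572.5, -23.7, 147.8]
ee_rot: [0.693, 0.721, 0.0, 0.0]
contact_force: [-5.5, -1.2, 21.4]
finger_gap: 12.0
grip_force: 30.0
```

>>> carry_out(commands=[{"tx":0,"ty":0,"tz":0,"turn":0,"fingers":1},{"tx":0,"ty":0,"tz":0,"turn":0,"fingers":1},{"tx":0,"ty":0,"tz":0,"turn":0,"fingers":1},{"tx":0,"ty":0,"tz":0,"turn":0,"fingers":1},{"tx":0,"ty":0,"tz":0,"turn":0,"fingers":1}])

```text
clock: 8.1
ee_pos: [572.4, -23.6, 148.0]
ee_rot: [0.693, 0.721, 0.0, 0.001]
contact_force: [-4.6, -0.6, 15.5]
finger_gap: 11.9
grip_force: 30.0
```

>>> carry_out(commands=[{"tx":0,"ty":0,"tz":-0.02,"turn":0,"fingers":1},{"tx":0,"ty":0,"tz":-0.05,"turn":0,"fingers":1},{"tx":-0.02,"ty":-0.025,"tz":-0.069,"turn":0,"fingers":1},{"tx":-0.045,"ty":-0.055,"tz":-0.069,"turn":0,"fingers":1},{"tx":-0.07,"ty":-0.085,"tz":-0.069,"turn":0,"fingers":1}])

```text
clock: 8.52
ee_pos: [490.1, -96.8, 216.0]
ee_rot: [0.692, 0.722, 0.001, 0.001]
contact_force: [0.5, -1.4, -1.7]
finger_gap: 11.9
grip_force: 30.0
```

>>> carry_out(commands=[{"tx":-0.03,"ty":-0.02,"tz":0,"turn":0,"fingers":1},{"tx":-0.065,"ty":-0.04,"tz":0,"turn":0,"fingers":1},{"tx":-0.1,"ty":-0.05,"tz":0,"turn":0,"fingers":1},{"tx":-0.135,"ty":-0.05,"tz":0,"turn":0,"fingers":1},{"tx":-0.17,"ty":-0.05,"tz":0,"turn":0,"fingers":1}])

```text
clock: 8.93
ee_pos: [445.3, -270.0, 214.9]
ee_rot: [0.693, 0.721, 0.0, 0.0]
contact_force: [1.2, 0.1, -1.3]
finger_gap: 11.7
grip_force: 30.0
```

```bash
python3 -c "
from h import *
studs()
to(440,-361,210,2)"
```

```text
top 56 [320.9 277.2] low? [575.5 -24.6] high? [572.7 -24.4]
top 56 [329.9 311.3] low? [495.4 -43.7] high? [493.8 -43.2]
side 63 [309.4 291.7] low? [580.1 -11.6] high? [568.4 -24.4]
side 79 [286.  325.4] low? [491.3 -42.9] high? [482.3 -54.9]
pos [ 444.9 -275.5  215.1] yaw 1.7 gap 11.9 F [-0.2  0.3 -1.1] grip 30.0 t 9.03 -> t [-0.0853 -0.0075  0.0055] turn -0.3
```

>>> carry_out(commands=[{"tx":-0.035,"ty":-0.003,"tz":0.002,"turn":0,"fingers":1},{"tx":-0.07,"ty":-0.006,"tz":0.005,"turn":0,"fingers":1},{"tx":-0.085,"ty":-0.007,"tz":0.006,"turn":0,"fingers":1},{"tx":-0.085,"ty":-0.007,"tz":0.006,"turn":0,"fingers":1},{"tx":-0.085,"ty":-0.007,"tz":0.006,"turn":0,"fingers":1}])

```text
clock: 9.45
ee_pos: [442.0, -354.0, 208.0]
ee_rot: [0.694, 0.72, -0.0, -0.001]
contact_force: [0.7, -0.0, -2.4]
finger_gap: 11.9
grip_force: 30.0
```

```bash
python3 -c "
from h import *
s=snap('top');t=snap('side')
c=np.zeros((600,800,3),np.uint8)
a=cv2.resize(s['image'][255:335,390:510],None,fx=6,fy=6,interpolation=cv2.INTER_CUBIC)[:,:,::-1][:480,:400]
b=cv2.resize(t['image'][250:450,360:490],None,fx=3,fy=3,interpolation=cv2.INTER_CUBIC)[:,:,::-1]
c[:480,:400]=a;c[:600,405:795]=b
cv2.imwrite('pics/c3.png',c)
to(540,-360.5,208,2)"
```

```text
pos [ 442.9 -352.   208.2] yaw 2.3 gap 11.6 F [ 0.1  0.9 -2.4] grip 30.0 t 9.55 -> t [-0.0124  0.0967  0.0002] turn 0.3
```

View pics/c3.png

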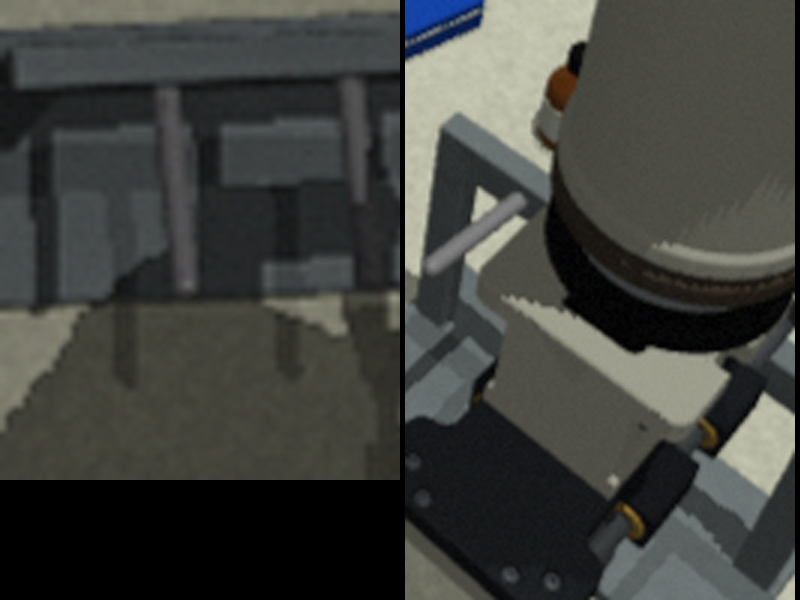

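>>> carry_out(commands=[{"tx":-0.004,"ty":0,"tz":0,"turn":0,"fingers":1},{"tx":-0.007,"ty":0,"tz":0,"turn":0,"fingers":1},{"tx":-0.007,"ty":0,"tz":0,"turn":0,"fingers":1},{"tx":-0.007,"ty":0,"tz":0,"turn":0,"fingers":1},{"tx":-0.007,"ty":0,"tz":0,"turn":0,"fingers":1}])

```text
clock: 9.97
ee_pos: [443.0, -360.3, 208.8]
ee_rot: [0.693, 0.721, 0.0, -0.0]
contact_force: [0.7, 0.1, -1.6]
finger_gap: 11.7
grip_force: 30.0
```

```bash
python3 -c "
from h import *
to(540,-360,208,2)"
```

```text
pos [ 443.  -360.3  208.8] yaw 2.2 gap 11.7 F [ 0.7  0.1 -1.6] grip 30.0 t 9.97 -> t [-0.0035  0.097   0.0008] turn 0.2
```

>>> carry_out(commands=[{"tx":-0.002,"ty":0.012,"tz":0,"turn":0,"fingers":1},{"tx":-0.002,"ty":0.026,"tz":0,"turn":0,"fingers":1},{"tx":-0.002,"ty":0.04,"tz":0,"turn":0,"fingers":1},{"tx":-0.002,"ty":0.053,"tz":0,"turn":0,"fingers":1},{"tx":-0.002,"ty":0.065,"tz":0,"turn":0,"fingers":1}])

```text
clock: 10.38
ee_pos: [508.8, -359.7, 208.7]
ee_rot: [0.693, 0.721, 0.0, -0.0]
contact_force: [-0.1, -0.1, -2.2]
finger_gap: 12.0
grip_force: 30.0
```

>>> carry_out(commands=[{"tx":-0.001,"ty":0.01,"tz":0,"turn":0,"fingers":1},{"tx":-0.001,"ty":0.02,"tz":0.001,"turn":0,"fingers":1},{"tx":-0.001,"ty":0.03,"tz":0.002,"turn":0,"fingers":1},{"tx":-0.001,"ty":0.035,"tz":0.003,"turn":0,"fingers":1},{"tx":-0.001,"ty":0.035,"tz":0.003,"turn":0,"fingers":1}])

```text
clock: 10.8
ee_pos: [544.1, -359.0, 205.1]
ee_rot: [0.693, 0.721, 0.0, -0.0]
contact_force: [0.6, -0.6, -1.8]
finger_gap: 11.4
grip_force: 30.0
```

>>> carry_out(commands=[{"tx":0,"ty":0,"tz":0.003,"turn":0,"fingers":1},{"tx":0,"ty":0,"tz":0.006,"turn":0,"fingers":1},{"tx":0,"ty":0,"tz":0.008,"turn":0,"fingers":1},{"tx":0,"ty":0,"tz":0.01,"turn":0,"fingers":1},{"tx":0,"ty":0,"tz":0.01,"turn":0,"fingers":1}])

```text
clock: 11.22
ee_pos: [542.3, -360.0, 195.7]
ee_rot: [0.693, 0.72, -0.0, -0.0]
contact_force: [-1.1, 0.1, -0.6]
finger_gap: 12.0
grip_force: 30.0
```

>>> carry_out(commands=[{"tx":0,"ty":0,"tz":0.002,"turn":0,"fingers":1},{"tx":0,"ty":0,"tz":0.003,"turn":0,"fingers":1},{"tx":0,"ty":0,"tz":0.003,"turn":0,"fingers":1},{"tx":0,"ty":0,"tz":0.003,"turn":0,"fingers":1},{"tx":0,"ty":0,"tz":0.003,"turn":0,"fingers":1}])

```text
clock: 11.63
ee_pos: [543.0, -360.3, 195.0]
ee_rot: [0.693, 0.721, 0.0, 0.001]
contact_force: [-4.7, 1.7, 11.3]
finger_gap: 11.9
grip_force: 30.0
```

>>> carry_out(commands=[{"tx":0,"ty":0,"tz":0,"turn":0,"fingers":0.2},{"tx":0,"ty":0,"tz":0,"turn":0,"fingers":0.2},{"tx":0,"ty":0,"tz":0,"turn":0,"fingers":0.2},{"tx":0,"ty":0,"tz":0,"turn":0,"fingers":0.2},{"tx":0,"ty":0,"tz":0,"turn":0,"fingers":0.2}])

```text
clock: 12.05
ee_pos: [542.8, -359.6, 192.4]
ee_rot: [0.693, 0.721, -0.0, -0.0]
contact_force: [0.2, 0.1, 0.4]
finger_gap: 36.1
grip_force: 0.0
```

>>> carry_out(commands=[{"tx":0,"ty":0,"tz":-0.005,"turn":0,"fingers":0},{"tx":0,"ty":0,"tz":-0.02,"turn":0,"fingers":0},{"tx":0,"ty":0,"tz":-0.04,"turn":0,"fingers":0},{"tx":0,"ty":0,"tz":-0.06,"turn":0,"fingers":0},{"tx":0,"ty":0,"tz":-0.07,"turn":0,"fingers":0}])

```text
clock: 12.47
ee_pos: [543.8, -360.5, 265.6]
ee_rot: [0.693, 0.721, 0.0, 0.002]
contact_force: [1.1, -0.8, 0.6]
finger_gap: 45.9
grip_force: 0.0
```

>>> carry_out(commands=[{"tx":0.03,"ty":-0.005,"tz":0,"turn":0,"fingers":0},{"tx":0.065,"ty":-0.01,"tz":0,"turn":0,"fingers":0},{"tx":0.1,"ty":-0.015,"tz":0,"turn":0,"fingers":0},{"tx":0.14,"ty":-0.02,"tz":0,"turn":0,"fingers":0},{"tx":0.18,"ty":-0.025,"tz":0,"turn":0,"fingers":0}])

```text
clock: 12.88
ee_pos: [510.2, -179.5, 262.6]
ee_rot: [0.694, 0.72, -0.0, 0.0]
contact_force: [0.9, 0.7, 0.0]
finger_gap: 46.1
grip_force: 0.0
```

>>> carry_out(commands=[{"tx":0.035,"ty":0,"tz":0,"turn":0,"fingers":-0.3},{"tx":0.075,"ty":0,"tz":0,"turn":0,"fingers":-0.3},{"tx":0.115,"ty":0.005,"tz":0,"turn":0,"fingers":-0.3},{"tx":0.155,"ty":0.01,"tz":0,"turn":0,"fingers":-0.3},{"tx":0.195,"ty":0.01,"tz":0,"turn":0,"fingers":-0.3}])

```text
clock: 13.3
ee_pos: [513.7, 16.4, 263.0]
ee_rot: [0.693, 0.721, 0.001, 0.0]
contact_force: [0.6, -0.2, -0.5]
finger_gap: 59.7
grip_force: 0.0
```

```bash
python3 -c "
from h import *
studs('s3.png')
to(559.5,291,210,12)"
```

```text
side 60 [309.4 291.4] low? [580.6 -11. ] high? [568.8 -23.9]
side 72 [286.3 325.3] low? [491.8 -43. ] high? [482.7 -54.9]
pos [512.9  23.1 262.7] yaw 2.9 gap 59.8 F [0.2 0.6 0. ] grip 0.0 t 13.4 -> t [0.265  0.0601 0.0538] turn -9.1
```

View pics/s3.png

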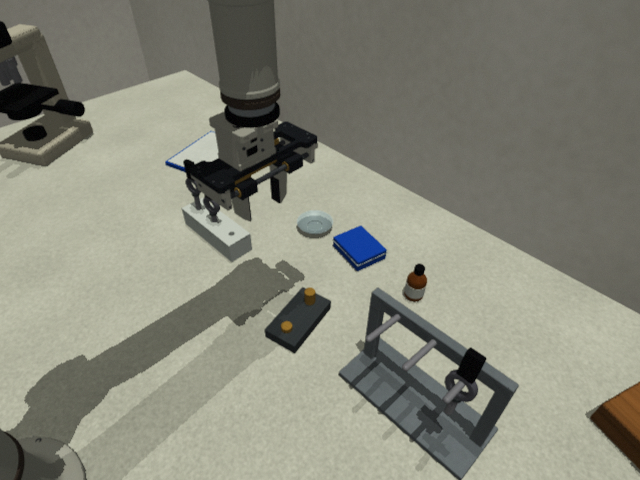

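>>> carry_out(commands=[{"tx":0.035,"ty":0.008,"tz":0,"turn":0,"fingers":-0.3},{"tx":0.07,"ty":0.016,"tz":0,"turn":0,"fingers":-0.3},{"tx":0.105,"ty":0.024,"tz":0,"turn":0,"fingers":-0.3},{"tx":0.14,"ty":0.032,"tz":0.01,"turn":0,"fingers":-0.3},{"tx":0.175,"ty":0.04,"tz":0.02,"turn":0,"fingers":-0.3}])

```text
clock: 13.82
ee_pos: [547.4, 192.0, 243.2]
ee_rot: [0.694, 0.72, 0.001, 0.0]
contact_force: [0.6, -0.5, -1.4]
finger_gap: 59.6
grip_force: 0.0
```

>>> carry_out(commands=[{"tx":0.035,"ty":0.008,"tz":0.01,"turn":-5,"fingers":-0.3},{"tx":0.065,"ty":0.016,"tz":0.02,"turn":-9,"fingers":-0.3},{"tx":0.083,"ty":0.02,"tz":0.03,"turn":-9,"fingers":-0.3},{"tx":0.088,"ty":0.02,"tz":0.034,"turn":-9,"fingers":-0.3},{"tx":0.088,"ty":0.02,"tz":0.034,"turn":-9,"fingers":-0.3}])

```text
clock: 14.23
ee_pos: [561.7, 280.5, 206.8]
ee_rot: [0.634, 0.774, -0.001, -0.001]
contact_force: [-0.4, -0.1, 0.8]
finger_gap: 59.6
grip_force: 0.0
```

>>> carry_out(commands=[{"tx":0,"ty":0,"tz":0,"turn":0,"fingers":-0.3},{"tx":0,"ty":0,"tz":0,"turn":0,"fingers":-0.3},{"tx":0,"ty":0,"tz":0,"turn":0,"fingers":-0.3}])

```text
clock: 14.48
ee_pos: [564.0, 277.4, 209.7]
ee_rot: [0.636, 0.772, 0.0, 0.001]
contact_force: [-0.2, -0.8, 0.1]
finger_gap: 59.7
grip_force: 0.0
```

```bash
python3 -c "
from h import *
to(559.5,291,125,12)"
```

```text
pos [564.  277.4 209.7] yaw 11.1 gap 59.7 F [-0.2 -0.8  0.1] grip 0.0 t 14.48 -> t [ 0.0142 -0.0019  0.0847] turn -0.9
```

>>> carry_out(commands=[{"tx":0.01,"ty":-0.002,"tz":0.01,"turn":0,"fingers":-0.3},{"tx":0.01,"ty":-0.002,"tz":0.02,"turn":0,"fingers":-0.3},{"tx":0.01,"ty":-0.002,"tz":0.03,"turn":0,"fingers":-0.3},{"tx":0.01,"ty":-0.002,"tz":0.03,"turn":0,"fingers":-0.3},{"tx":0.01,"ty":-0.002,"tz":0.03,"turn":0,"fingers":-0.3}])

```text
clock: 14.9
ee_pos: [558.3, 288.3, 177.2]
ee_rot: [0.635, 0.773, -0.001, -0.0]
contact_force: [0.8, 0.4, 0.3]
finger_gap: 59.8
grip_force: 0.0
```

```bash
python3 -c "
from h import *
to(559.5,291,125,12)"
```

```text
pos [558.3 288.3 177.2] yaw 11.2 gap 59.8 F [0.8 0.4 0.3] grip 0.0 t 14.9 -> t [0.0025 0.0019 0.0522] turn -0.8
```

>>> carry_out(commands=[{"tx":0.002,"ty":0,"tz":0.015,"turn":0,"fingers":-0.3},{"tx":0.002,"ty":0,"tz":0.03,"turn":0,"fingers":-0.3},{"tx":0.002,"ty":0,"tz":0.045,"turn":0,"fingers":-0.3},{"tx":0.002,"ty":0,"tz":0.053,"turn":0,"fingers":-0.3},{"tx":0.002,"ty":0,"tz":0.053,"turn":0,"fingers":-0.3}])

```text
clock: 15.32
ee_pos: [557.6, 290.1, 123.7]
ee_rot: [0.635, 0.773, -0.002, -0.001]
contact_force: [-0.2, 0.0, -0.0]
finger_gap: 59.3
grip_force: 0.0
```

>>> carry_out(commands=[{"tx":0,"ty":0,"tz":0,"turn":0,"fingers":1},{"tx":0,"ty":0,"tz":0,"turn":0,"fingers":1},{"tx":0,"ty":0,"tz":0,"turn":0,"fingers":1},{"tx":0,"ty":0,"tz":0,"turn":0,"fingers":1},{"tx":0,"ty":0,"tz":0,"turn":0,"fingers":1}])

```text
clock: 15.73
ee_pos: [559.3, 291.2, 126.5]
ee_rot: [0.635, 0.773, 0.001, 0.0]
contact_force: [0.9, -0.3, -0.1]
finger_gap: 30.6
grip_force: 0.0
```

>>> carry_out(commands=[{"tx":0,"ty":0,"tz":0,"turn":0,"fingers":1},{"tx":0,"ty":0,"tz":0,"turn":0,"fingers":1},{"tx":0,"ty":0,"tz":0,"turn":0,"fingers":1},{"tx":0,"ty":0,"tz":0,"turn":0,"fingers":1},{"tx":0,"ty":0,"tz":0,"turn":0,"fingers":1}])

```text
clock: 16.15
ee_pos: [560.1, 291.2, 126.1]
ee_rot: [0.635, 0.773, 0.001, 0.001]
contact_force: [3.1, 0.7, -1.4]
finger_gap: 11.7
grip_force: 30.0
```

>>> carry_out(commands=[{"tx":0,"ty":0,"tz":-0.01,"turn":0,"fingers":1},{"tx":0,"ty":0,"tz":-0.03,"turn":0,"fingers":1},{"tx":0,"ty":0,"tz":-0.055,"turn":0,"fingers":1},{"tx":0,"ty":0,"tz":-0.08,"turn":0,"fingers":1},{"tx":0,"ty":0,"tz":-0.095,"turn":0,"fingers":1}])

```text
clock: 16.57
ee_pos: [558.7, 291.3, 223.1]
ee_rot: [0.634, 0.773, 0.0, -0.0]
contact_force: [1.1, -0.1, -1.0]
finger_gap: 11.9
grip_force: 30.0
```

>>> carry_out(commands=[{"tx":-0.025,"ty":0.0,"tz":0,"turn":5,"fingers":1},{"tx":-0.06,"ty":0.0,"tz":0,"turn":9.5,"fingers":1},{"tx":-0.095,"ty":0,"tz":0,"turn":9.5,"fingers":1},{"tx":-0.13,"ty":0,"tz":0,"turn":9.5,"fingers":1},{"tx":-0.17,"ty":0,"tz":0,"turn":9.5,"fingers":1}])

```text
clock: 16.98
ee_pos: [590.6, 124.1, 220.4]
ee_rot: [0.696, 0.718, -0.001, -0.001]
contact_force: [1.7, 0.2, -1.3]
finger_gap: 12.1
grip_force: 30.0
```

```bash
python3 -c "
from h import *
studs()
to(494.5,-43.2,149,2)"
```

```text
top 53 [320.8 277.1] low? [575.9 -24.4] high? [573.1 -24.2]
top 56 [329.9 311.3] low? [495.4 -43.7] high? [493.8 -43.2]
side 58 [309.3 291.3] low? [580.6 -10.7] high? [568.9 -23.6]
side 74 [286.1 325.2] low? [491.8 -42.6] high? [482.7 -54.5]
pos [592.6 113.7 220.4] yaw 1.1 gap 11.7 F [ 0.1 -0.8 -0.8] grip 30.0 t 17.08 -> t [-0.1547 -0.1009  0.0725] turn -0.9
```

>>> carry_out(commands=[{"tx":-0.033,"ty":-0.02,"tz":0,"turn":-1,"fingers":1},{"tx":-0.068,"ty":-0.042,"tz":0,"turn":-1,"fingers":1},{"tx":-0.103,"ty":-0.065,"tz":0.01,"turn":-1,"fingers":1},{"tx":-0.138,"ty":-0.087,"tz":0.02,"turn":-1,"fingers":1},{"tx":-0.157,"ty":-0.1,"tz":0.03,"turn":-1,"fingers":1}])

```text
clock: 17.5
ee_pos: [493.4, -39.5, 190.3]
ee_rot: [0.691, 0.723, -0.001, -0.001]
contact_force: [-0.4, -0.3, -1.1]
finger_gap: 11.5
grip_force: 30.0
```

>>> carry_out(commands=[{"tx":0,"ty":0,"tz":0.01,"turn":0,"fingers":1},{"tx":0,"ty":0,"tz":0.02,"turn":0,"fingers":1},{"tx":0,"ty":0,"tz":0.028,"turn":0,"fingers":1},{"tx":0,"ty":0,"tz":0.03,"turn":0,"fingers":1},{"tx":0,"ty":0,"tz":0.03,"turn":0,"fingers":1}])

```text
clock: 17.92
ee_pos: [496.6, -34.1, 159.8]
ee_rot: [0.689, 0.725, -0.0, -0.001]
contact_force: [0.8, 0.2, -1.1]
finger_gap: 11.9
grip_force: 30.0
```

```bash
python3 -c "
from h import *
studs()
to(494.5,-43.2,149,2)"
```

```text
side 39 [287.5 326.3] low? [492.  -46.3] high? [482.9 -58.1]
pos [497.2 -34.6 160.7] yaw 2.8 gap 11.7 F [ 0.7  0.1 -0.4] grip 30.0 t 18.02 -> t [-0.0085 -0.0032  0.0117] turn 0.8
```

>>> carry_out(commands=[{"tx":-0.005,"ty":-0.002,"tz":0,"turn":0,"fingers":1},{"tx":-0.0085,"ty":-0.003,"tz":0,"turn":0,"fingers":1},{"tx":-0.0085,"ty":-0.003,"tz":0.003,"turn":0,"fingers":1},{"tx":-0.0085,"ty":-0.003,"tz":0.006,"turn":0,"fingers":1},{"tx":-0.0085,"ty":-0.003,"tz":0.009,"turn":0,"fingers":1}])

```text
clock: 18.43
ee_pos: [494.1, -44.5, 151.6]
ee_rot: [0.69, 0.724, 0.0, 0.0]
contact_force: [-0.3, 0.1, -1.4]
finger_gap: 11.9
grip_force: 30.0
```

>>> carry_out(commands=[{"tx":0,"ty":0,"tz":0.002,"turn":0,"fingers":1},{"tx":0,"ty":0,"tz":0.004,"turn":0,"fingers":1},{"tx":0,"ty":0,"tz":0.005,"turn":0,"fingers":1},{"tx":0,"ty":0,"tz":0.005,"turn":0,"fingers":1},{"tx":0,"ty":0,"tz":0.005,"turn":0,"fingers":1}])

```text
clock: 18.85
ee_pos: [494.4, -44.4, 148.2]
ee_rot: [0.69, 0.724, 0.0, 0.0]
contact_force: [-4.8, 0.2, 14.5]
finger_gap: 12.0
grip_force: 30.0
```

>>> carry_out(commands=[{"tx":0,"ty":0,"tz":0,"turn":0,"fingers":1},{"tx":0,"ty":0,"tz":0,"turn":0,"fingers":1},{"tx":0,"ty":0,"tz":0,"turn":0,"fingers":1}])

```text
clock: 19.1
ee_pos: [494.4, -44.4, 148.2]
ee_rot: [0.69, 0.724, 0.0, 0.0]
contact_force: [-4.0, -0.1, 14.0]
finger_gap: 11.7
grip_force: 30.0
```

>>> carry_out(commands=[{"tx":0,"ty":0,"tz":-0.02,"turn":0,"fingers":1},{"tx":0,"ty":0,"tz":-0.042,"turn":0,"fingers":1},{"tx":0.01,"ty":0.035,"tz":-0.042,"turn":0,"fingers":1},{"tx":0.017,"ty":0.065,"tz":-0.042,"turn":0,"fingers":1},{"tx":0.017,"ty":0.078,"tz":-0.042,"turn":0,"fingers":1}])

```text
clock: 19.52
ee_pos: [575.2, -20.9, 189.7]
ee_rot: [0.689, 0.725, 0.002, 0.001]
contact_force: [0.3, -0.4, -0.7]
finger_gap: 12.0
grip_force: 30.0
```

>>> carry_out(commands=[{"tx":0,"ty":0,"tz":0.005,"turn":0,"fingers":1},{"tx":0,"ty":0,"tz":0.008,"turn":0,"fingers":1},{"tx":0,"ty":0,"tz":0.01,"turn":0,"fingers":1},{"tx":0,"ty":0,"tz":0.01,"turn":0,"fingers":1},{"tx":0,"ty":0,"tz":0.01,"turn":0,"fingers":1}])

```text
clock: 19.93
ee_pos: [569.9, -24.1, 178.3]
ee_rot: [0.69, 0.723, -0.001, -0.001]
contact_force: [0.5, -0.2, -0.6]
finger_gap: 11.5
grip_force: 30.0
```

```bash
python3 -c "
from h import *
studs()
to(571.5,-24,168,2)"
```

```text
side 65 [286.2 325.3] low? [491.7 -42.9] high? [482.6 -54.8]
pos [570.7 -24.  178.9] yaw 2.7 gap 11.7 F [ 0.8  0.1 -1.1] grip 30.0 t 20.03 -> t [-0.      0.0008  0.0109] turn 0.7
```

>>> carry_out(commands=[{"tx":0,"ty":0,"tz":0.003,"turn":0,"fingers":1},{"tx":0,"ty":0,"tz":0.006,"turn":0,"fingers":1},{"tx":0,"ty":0,"tz":0.009,"turn":0,"fingers":1},{"tx":0,"ty":0,"tz":0.011,"turn":0,"fingers":1},{"tx":0,"ty":0,"tz":0.0125,"turn":0,"fingers":1}])

```text
clock: 20.45
ee_pos: [571.8, -23.8, 168.1]
ee_rot: [0.69, 0.724, 0.0, 0.0]
contact_force: [-6.0, -0.1, 22.8]
finger_gap: 11.8
grip_force: 30.1
```

>>> carry_out(commands=[{"tx":0,"ty":0,"tz":0,"turn":0,"fingers":1},{"tx":0,"ty":0,"tz":0,"turn":0,"fingers":1},{"tx":0,"ty":0,"tz":0,"turn":0,"fingers":1},{"tx":0,"ty":0,"tz":0,"turn":0,"fingers":1},{"tx":0,"ty":0,"tz":0,"turn":0,"fingers":1}])

```text
clock: 20.87
ee_pos: [571.5, -23.8, 168.3]
ee_rot: [0.69, 0.724, 0.0, 0.0]
contact_force: [-4.2, -0.4, 15.0]
finger_gap: 12.0
grip_force: 30.0
```

>>> carry_out(commands=[{"tx":0,"ty":0,"tz":-0.02,"turn":0,"fingers":1},{"tx":0,"ty":0,"tz":-0.043,"turn":0,"fingers":1},{"tx":-0.02,"ty":-0.025,"tz":-0.043,"turn":0,"fingers":1},{"tx":-0.045,"ty":-0.055,"tz":-0.043,"turn":0,"fingers":1},{"tx":-0.07,"ty":-0.085,"tz":-0.043,"turn":0,"fingers":1}])

```text
clock: 21.28
ee_pos: [489.1, -97.7, 209.3]
ee_rot: [0.689, 0.725, 0.0, 0.0]
contact_force: [-0.4, -0.2, -2.4]
finger_gap: 11.7
grip_force: 30.0
```

>>> carry_out(commands=[{"tx":-0.03,"ty":-0.02,"tz":0,"turn":0,"fingers":1},{"tx":-0.065,"ty":-0.04,"tz":0,"turn":0,"fingers":1},{"tx":-0.1,"ty":-0.05,"tz":0,"turn":0.5,"fingers":1},{"tx":-0.135,"ty":-0.05,"tz":0,"turn":0.5,"fingers":1},{"tx":-0.17,"ty":-0.05,"tz":0,"turn":0.5,"fingers":1}])

```text
clock: 21.7
ee_pos: [446.8, -271.5, 209.4]
ee_rot: [0.693, 0.72, 0.0, 0.0]
contact_force: [1.3, 0.5, -1.4]
finger_gap: 11.7
grip_force: 30.0
```

>>> carry_out(commands=[{"tx":-0.02,"ty":0,"tz":0,"turn":0,"fingers":1},{"tx":-0.02,"ty":0,"tz":0,"turn":0,"fingers":1},{"tx":-0.02,"ty":0,"tz":0,"turn":0,"fingers":1},{"tx":-0.02,"ty":0,"tz":0,"turn":0,"fingers":1},{"tx":-0.02,"ty":0,"tz":0,"turn":0,"fingers":1}])

```text
clock: 22.12
ee_pos: [448.7, -288.1, 208.9]
ee_rot: [0.692, 0.721, 0.0, -0.001]
contact_force: [-1.1, 0.1, -1.2]
finger_gap: 11.8
grip_force: 30.0
```

```bash
python3 -c "
from h import *
studs()
to(443,-296,208,2)"
```

```text
top 56 [320.9 277.2] low? [575.5 -24.6] high? [572.7 -24.4]
top 56 [329.9 311.3] low? [495.4 -43.7] high? [493.8 -43.2]
side 63 [309.4 291.7] low? [580.1 -11.6] high? [568.4 -24.4]
side 79 [286.  325.4] low? [491.3 -42.9] high? [482.2 -54.8]
pos [ 448.8 -288.3  209.1] yaw 2.4 gap 11.9 F [ 0.1 -0.3 -1.6] grip 30.0 t 22.22 -> t [-0.0074 -0.0061  0.0011] turn 0.4
```

>>> carry_out(commands=[{"tx":-0.005,"ty":-0.002,"tz":0,"turn":0,"fingers":1},{"tx":-0.008,"ty":-0.004,"tz":0,"turn":0.4,"fingers":1},{"tx":-0.008,"ty":-0.004,"tz":0,"turn":0.4,"fingers":1},{"tx":-0.008,"ty":-0.004,"tz":0,"turn":0.4,"fingers":1},{"tx":-0.008,"ty":-0.004,"tz":0,"turn":0.4,"fingers":1}])

```text
clock: 22.63
ee_pos: [444.8, -298.0, 209.2]
ee_rot: [0.696, 0.718, 0.0, -0.0]
contact_force: [0.2, 0.6, -1.3]
finger_gap: 12.2
grip_force: 30.0
```

```bash
python3 -c "
from h import *
to(542,-293.5,208,2)"
```

```text
pos [ 444.8 -298.   209.2] yaw 1.8 gap 12.2 F [ 0.2  0.6 -1.3] grip 30.0 t 22.63 -> t [0.0014 0.0973 0.0012] turn -0.2
```

>>> carry_out(commands=[{"tx":0.002,"ty":0.012,"tz":0.001,"turn":0,"fingers":1},{"tx":0.002,"ty":0.026,"tz":0.001,"turn":0,"fingers":1},{"tx":0.002,"ty":0.04,"tz":0.001,"turn":0,"fingers":1},{"tx":0.002,"ty":0.053,"tz":0.001,"turn":0,"fingers":1},{"tx":0.002,"ty":0.065,"tz":0.001,"turn":0,"fingers":1}])

```text
clock: 23.05
ee_pos: [511.7, -293.1, 208.0]
ee_rot: [0.695, 0.719, 0.0, 0.0]
contact_force: [0.3, 0.3, -1.6]
finger_gap: 12.2
grip_force: 30.0
```

>>> carry_out(commands=[{"tx":0,"ty":0.01,"tz":0,"turn":0,"fingers":1},{"tx":0,"ty":0.02,"tz":0.001,"turn":0,"fingers":1},{"tx":0,"ty":0.03,"tz":0.002,"turn":0,"fingers":1},{"tx":0,"ty":0.033,"tz":0.003,"turn":0,"fingers":1},{"tx":0,"ty":0.033,"tz":0.003,"turn":0,"fingers":1}])

```text
clock: 23.47
ee_pos: [543.5, -292.3, 204.6]
ee_rot: [0.695, 0.719, -0.0, -0.0]
contact_force: [0.6, 0.2, -1.3]
finger_gap: 11.8
grip_force: 30.0
```

>>> carry_out(commands=[{"tx":0,"ty":0,"tz":0.003,"turn":0,"fingers":1},{"tx":0,"ty":0,"tz":0.006,"turn":0,"fingers":1},{"tx":0,"ty":0,"tz":0.009,"turn":0,"fingers":1},{"tx":0,"ty":0,"tz":0.012,"turn":0,"fingers":1},{"tx":0,"ty":0,"tz":0.012,"turn":0,"fingers":1}])

```text
clock: 23.88
ee_pos: [542.4, -293.4, 195.1]
ee_rot: [0.696, 0.718, 0.0, 0.0]
contact_force: [-3.6, 1.9, 11.0]
finger_gap: 11.9
grip_force: 30.0
```

Contact on the peg, as before. I release and go for the long probe.

>>> carry_out(commands=[{"tx":0,"ty":0,"tz":0,"turn":0,"fingers":0.2},{"tx":0,"ty":0,"tz":0,"turn":0,"fingers":0.2},{"tx":0,"ty":0,"tz":0,"turn":0,"fingers":0.2},{"tx":0,"ty":0,"tz":0,"turn":0,"fingers":0.2},{"tx":0,"ty":0,"tz":0,"turn":0,"fingers":0.2}])

```text
clock: 24.3
ee_pos: [542.5, -292.8, 192.9]
ee_rot: [0.696, 0.718, -0.0, -0.0]
contact_force: [0.6, -0.1, 0.4]
finger_gap: 35.9
grip_force: 0.0
```

>>> carry_out(commands=[{"tx":0,"ty":0,"tz":-0.005,"turn":0,"fingers":0},{"tx":0,"ty":0,"tz":-0.02,"turn":0,"fingers":0},{"tx":0,"ty":0,"tz":-0.04,"turn":0,"fingers":0},{"tx":0,"ty":0,"tz":-0.06,"turn":0,"fingers":0},{"tx":0,"ty":0,"tz":-0.07,"turn":0,"fingers":0}])

```text
clock: 24.72
ee_pos: [543.7, -293.5, 266.0]
ee_rot: [0.696, 0.718, 0.001, 0.002]
contact_force: [1.2, -0.7, 0.8]
finger_gap: 45.4
grip_force: 0.0
```

>>> carry_out(commands=[{"tx":0.03,"ty":-0.005,"tz":0,"turn":0,"fingers":0},{"tx":0.065,"ty":-0.01,"tz":0,"turn":0,"fingers":0},{"tx":0.1,"ty":-0.015,"tz":0,"turn":0,"fingers":0},{"tx":0.14,"ty":-0.02,"tz":0,"turn":0,"fingers":0},{"tx":0.18,"ty":-0.025,"tz":0,"turn":0,"fingers":0}])

```text
clock: 25.13
ee_pos: [511.3, -112.5, 263.2]
ee_rot: [0.696, 0.718, -0.0, 0.0]
contact_force: [1.0, 0.2, -0.5]
finger_gap: 45.7
grip_force: 0.0
```

>>> carry_out(commands=[{"tx":0.035,"ty":0,"tz":0,"turn":0,"fingers":-0.3},{"tx":0.075,"ty":0,"tz":0,"turn":0,"fingers":-0.3},{"tx":0.115,"ty":0.005,"tz":0,"turn":0,"fingers":-0.3},{"tx":0.155,"ty":0.01,"tz":0,"turn":0,"fingers":-0.3},{"tx":0.195,"ty":0.01,"tz":0,"turn":0,"fingers":-0.3}])

```text
clock: 25.55
ee_pos: [516.1, 83.4, 263.5]
ee_rot: [0.696, 0.718, 0.001, 0.0]
contact_force: [1.9, -0.1, 0.5]
finger_gap: 59.7
grip_force: 0.0
```

>>> carry_out(commands=[{"tx":0.035,"ty":0.005,"tz":0,"turn":0,"fingers":-0.3},{"tx":0.075,"ty":0.01,"tz":0,"turn":0,"fingers":-0.3},{"tx":0.11,"ty":0.015,"tz":0,"turn":0,"fingers":-0.3},{"tx":0.14,"ty":0.02,"tz":0,"turn":0,"fingers":-0.3},{"tx":0.15,"ty":0.02,"tz":0,"turn":0,"fingers":-0.3}])

```text
clock: 25.97
ee_pos: [530.2, 238.4, 263.0]
ee_rot: [0.693, 0.721, 0.001, -0.001]
contact_force: [-0.4, -0.4, 0.4]
finger_gap: 59.7
grip_force: 0.0
```

```bash
python3 -c "
from h import *
studs('s4.png')
to(558.5,356,230,13)"
```

```text
top 55 [306.5 285.2] low? [557.4   9.5] high? [554.9   9.2]
top 52 [316.3 319.3] low? [477.8 -11.8] high? [476.4 -11.8]
side 56 [291.4 286.8] low? [562.2  23.2] high? [551.1   9.3]
side 68 [268.2 320.4] low? [474.2 -11. ] high? [465.6 -23.9]
pos [530.1 234.8 262.8] yaw 2.1 gap 59.7 F [-0.3 -0.1  0.3] grip 0.0 t 26.07 -> t [0.12   0.0329 0.0328] turn -10.9
```

View pics/s4.png

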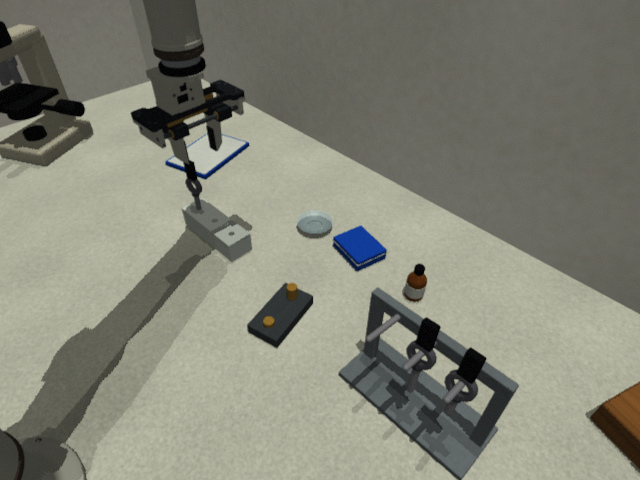

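>>> carry_out(commands=[{"tx":0.03,"ty":0.008,"tz":0.01,"turn":0,"fingers":-0.3},{"tx":0.065,"ty":0.018,"tz":0.02,"turn":-4,"fingers":-0.3},{"tx":0.1,"ty":0.028,"tz":0.03,"turn":-8,"fingers":-0.3},{"tx":0.118,"ty":0.032,"tz":0.033,"turn":-11,"fingers":-0.3},{"tx":0.118,"ty":0.032,"tz":0.033,"turn":-11,"fingers":-0.3}])

```text
clock: 26.48
ee_pos: [558.2, 353.6, 228.3]
ee_rot: [0.621, 0.783, -0.001, -0.001]
contact_force: [-0.0, 0.6, 0.1]
finger_gap: 59.8
grip_force: 0.0
```

>>> carry_out(commands=[{"tx":0,"ty":0,"tz":0.01,"turn":0,"fingers":-0.3},{"tx":0,"ty":0,"tz":0.02,"turn":0,"fingers":-0.3},{"tx":0,"ty":0,"tz":0.03,"turn":0,"fingers":-0.3},{"tx":0,"ty":0,"tz":0.03,"turn":0,"fingers":-0.3},{"tx":0,"ty":0,"tz":0.03,"turn":0,"fingers":-0.3}])

```text
clock: 26.9
ee_pos: [558.9, 348.9, 199.2]
ee_rot: [0.625, 0.781, -0.001, -0.0]
contact_force: [-0.1, 0.8, -0.7]
finger_gap: 59.6
grip_force: 0.0
```

```bash
python3 -c "
from h import *
to(558.5,356,145,13)"
```

```text
pos [558.9 348.9 199.2] yaw 12.7 gap 59.6 F [-0.1  0.8 -0.7] grip 0.0 t 26.9 -> t [0.0071 0.0012 0.0541] turn -0.3
```

>>> carry_out(commands=[{"tx":0.004,"ty":0.001,"tz":0.01,"turn":0,"fingers":-0.3},{"tx":0.006,"ty":0.001,"tz":0.025,"turn":0,"fingers":-0.3},{"tx":0.006,"ty":0.001,"tz":0.04,"turn":0,"fingers":-0.3},{"tx":0.006,"ty":0.001,"tz":0.054,"turn":0,"fingers":-0.3},{"tx":0.006,"ty":0.001,"tz":0.054,"turn":0,"fingers":-0.3}])

```text
clock: 27.32
ee_pos: [557.1, 356.1, 143.0]
ee_rot: [0.624, 0.782, -0.002, -0.001]
contact_force: [-0.6, -1.2, -0.1]
finger_gap: 59.4
grip_force: 0.0
```

>>> carry_out(commands=[{"tx":0,"ty":0,"tz":0,"turn":0,"fingers":1},{"tx":0,"ty":0,"tz":0,"turn":0,"fingers":1},{"tx":0,"ty":0,"tz":0,"turn":0,"fingers":1},{"tx":0,"ty":0,"tz":0,"turn":0,"fingers":1},{"tx":0,"ty":0,"tz":0,"turn":0,"fingers":1}])

```text
clock: 27.73
ee_pos: [559.4, 357.4, 147.2]
ee_rot: [0.624, 0.782, 0.001, 0.0]
contact_force: [-0.2, -0.7, -0.6]
finger_gap: 30.9
grip_force: 0.0
```

>>> carry_out(commands=[{"tx":0,"ty":0,"tz":0,"turn":0,"fingers":1},{"tx":0,"ty":0,"tz":0,"turn":0,"fingers":1},{"tx":0,"ty":0,"tz":0,"turn":0,"fingers":1},{"tx":0,"ty":0,"tz":0,"turn":0,"fingers":1},{"tx":0,"ty":0,"tz":0,"turn":0,"fingers":1}])

```text
clock: 28.15
ee_pos: [558.9, 357.1, 146.4]
ee_rot: [0.624, 0.782, 0.0, 0.0]
contact_force: [0.0, -0.5, 0.7]
finger_gap: 11.6
grip_force: 30.0
```

>>> carry_out(commands=[{"tx":0,"ty":0,"tz":-0.01,"turn":0,"fingers":1},{"tx":0,"ty":0,"tz":-0.03,"turn":0,"fingers":1},{"tx":0,"ty":0,"tz":-0.055,"turn":0,"fingers":1},{"tx":0,"ty":0,"tz":-0.08,"turn":0,"fingers":1},{"tx":0,"ty":0,"tz":-0.095,"turn":0,"fingers":1}])

```text
clock: 28.57
ee_pos: [559.4, 357.6, 244.5]
ee_rot: [0.624, 0.782, 0.001, 0.0]
contact_force: [0.4, 0.0, -2.2]
finger_gap: 11.9
grip_force: 30.0
```

>>> carry_out(commands=[{"tx":-0.025,"ty":-0.005,"tz":0,"turn":5,"fingers":1},{"tx":-0.06,"ty":-0.015,"tz":0,"turn":10,"fingers":1},{"tx":-0.095,"ty":-0.03,"tz":0,"turn":11,"fingers":1},{"tx":-0.13,"ty":-0.045,"tz":0,"turn":11,"fingers":1},{"tx":-0.165,"ty":-0.06,"tz":0,"turn":11,"fingers":1}])

```text
clock: 28.98
ee_pos: [536.1, 181.2, 241.5]
ee_rot: [0.696, 0.718, -0.0, -0.0]
contact_force: [0.3, -1.0, -1.6]
finger_gap: 11.7
grip_force: 30.0
```

>>> carry_out(commands=[{"tx":-0.035,"ty":-0.008,"tz":0,"turn":0,"fingers":1},{"tx":-0.07,"ty":-0.016,"tz":0,"turn":0,"fingers":1},{"tx":-0.105,"ty":-0.024,"tz":0,"turn":0,"fingers":1},{"tx":-0.13,"ty":-0.03,"tz":0,"turn":0,"fingers":1},{"tx":-0.14,"ty":-0.032,"tz":0,"turn":0,"fingers":1}])

```text
clock: 29.4
ee_pos: [508.1, 36.7, 241.7]
ee_rot: [0.698, 0.716, -0.001, 0.0]
contact_force: [-1.3, 0.0, -1.7]
finger_gap: 11.6
grip_force: 30.0
```

```bash
python3 -c "
from h import *
studs()
to(476.5,-11.5,169,2)"
```

```text
side 50 [291.4 286.6] low? [562.6  23.5] high? [551.4   9.6]
side 63 [268.3 320.3] low? [474.6 -10.9] high? [466.  -23.7]
pos [509.1  39.4 241.7] yaw 1.6 gap 11.9 F [ 0.6  1.2 -1.4] grip 30.0 t 29.5 -> t [-0.05   -0.034   0.0728] turn -0.4
```

>>> carry_out(commands=[{"tx":-0.025,"ty":-0.016,"tz":0.01,"turn":0,"fingers":1},{"tx":-0.049,"ty":-0.033,"tz":0.03,"turn":0,"fingers":1},{"tx":-0.049,"ty":-0.033,"tz":0.05,"turn":0,"fingers":1},{"tx":-0.049,"ty":-0.033,"tz":0.06,"turn":0,"fingers":1},{"tx":-0.049,"ty":-0.033,"tz":0.06,"turn":0,"fingers":1}])

```text
clock: 29.92
ee_pos: [476.9, -6.0, 179.4]
ee_rot: [0.695, 0.719, -0.001, -0.002]
contact_force: [-0.6, 0.0, -1.3]
finger_gap: 11.9
grip_force: 30.0
```

>>> carry_out(commands=[{"tx":0,"ty":0,"tz":0,"turn":0,"fingers":1},{"tx":0,"ty":0,"tz":0,"turn":0,"fingers":1},{"tx":0,"ty":0,"tz":0,"turn":0,"fingers":1}])

```text
clock: 30.17
ee_pos: [479.4, -6.9, 182.3]
ee_rot: [0.695, 0.719, 0.001, 0.001]
contact_force: [0.1, 0.3, -1.0]
finger_gap: 11.8
grip_force: 30.0
```

```bash
python3 -c "
from h import *
to(476.5,-11.5,168.7,2)"
```

```text
pos [479.4  -6.9 182.3] yaw 1.9 gap 11.8 F [ 0.1  0.3 -1. ] grip 30.0 t 30.17 -> t [-0.0045 -0.0031  0.0136] turn -0.1
```

>>> carry_out(commands=[{"tx":-0.005,"ty":-0.002,"tz":0.003,"turn":0,"fingers":1},{"tx":-0.005,"ty":-0.002,"tz":0.006,"turn":0,"fingers":1},{"tx":-0.005,"ty":-0.002,"tz":0.009,"turn":0,"fingers":1},{"tx":-0.005,"ty":-0.002,"tz":0.011,"turn":0,"fingers":1},{"tx":-0.005,"ty":-0.002,"tz":0.013,"turn":0,"fingers":1}])

```text
clock: 30.58
ee_pos: [476.5, -13.2, 168.8]
ee_rot: [0.696, 0.718, 0.0, 0.0]
contact_force: [-4.4, -0.8, 20.0]
finger_gap: 12.0
grip_force: 30.0
```

>>> carry_out(commands=[{"tx":0,"ty":0,"tz":0.001,"turn":0,"fingers":1},{"tx":0,"ty":0,"tz":0.001,"turn":0,"fingers":1},{"tx":0,"ty":0,"tz":0.001,"turn":0,"fingers":1},{"tx":0,"ty":0,"tz":0.001,"turn":0,"fingers":1},{"tx":0,"ty":0,"tz":0.001,"turn":0,"fingers":1}])

```text
clock: 31.0
ee_pos: [476.6, -13.2, 168.8]
ee_rot: [0.696, 0.718, 0.0, 0.0]
contact_force: [-3.1, -0.3, 14.2]
finger_gap: 11.7
grip_force: 30.0
```

>>> carry_out(commands=[{"tx":0,"ty":0,"tz":-0.02,"turn":0,"fingers":1},{"tx":0,"ty":0,"tz":-0.042,"turn":0,"fingers":1},{"tx":0.01,"ty":0.035,"tz":-0.042,"turn":0,"fingers":1},{"tx":0.02,"ty":0.065,"tz":-0.042,"turn":0,"fingers":1},{"tx":0.02,"ty":0.077,"tz":-0.042,"turn":0,"fingers":1}])

```text
clock: 31.42
ee_pos: [556.6, 12.3, 210.3]
ee_rot: [0.695, 0.719, 0.002, 0.001]
contact_force: [0.3, 1.0, -2.1]
finger_gap: 11.9
grip_force: 30.0
```

>>> carry_out(commands=[{"tx":0,"ty":0,"tz":0.005,"turn":0,"fingers":1},{"tx":0,"ty":0,"tz":0.008,"turn":0,"fingers":1},{"tx":0,"ty":0,"tz":0.01,"turn":0,"fingers":1},{"tx":0,"ty":0,"tz":0.01,"turn":0,"fingers":1},{"tx":0,"ty":0,"tz":0.01,"turn":0,"fingers":1}])

```text
clock: 31.83
ee_pos: [551.3, 8.8, 198.8]
ee_rot: [0.696, 0.718, -0.001, -0.0]
contact_force: [0.0, -0.7, -1.7]
finger_gap: 11.6
grip_force: 30.0
```

```bash
python3 -c "
from h import *
studs()
to(553,9.2,188.8,2)"
```

```text
side 64 [268.4 320.3] low? [474.5 -11. ] high? [466.  -23.9]
pos [552.1   9.  199.4] yaw 1.8 gap 11.7 F [-0.6 -0.1 -1.9] grip 30.0 t 31.93 -> t [0.0002 0.0009 0.0106] turn -0.2
```

>>> carry_out(commands=[{"tx":0,"ty":0,"tz":0.003,"turn":0,"fingers":1},{"tx":0,"ty":0,"tz":0.006,"turn":0,"fingers":1},{"tx":0,"ty":0,"tz":0.009,"turn":0,"fingers":1},{"tx":0,"ty":0,"tz":0.011,"turn":0,"fingers":1},{"tx":0,"ty":0,"tz":0.0125,"turn":0,"fingers":1}])

```text
clock: 32.35
ee_pos: [553.2, 9.3, 188.7]
ee_rot: [0.696, 0.718, 0.001, 0.0]
contact_force: [-5.2, -1.3, 22.0]
finger_gap: 12.0
grip_force: 30.1
```

>>> carry_out(commands=[{"tx":0,"ty":0,"tz":0,"turn":0,"fingers":1},{"tx":0,"ty":0,"tz":0,"turn":0,"fingers":1},{"tx":0,"ty":0,"tz":0,"turn":0,"fingers":1},{"tx":0,"ty":0,"tz":0,"turn":0,"fingers":1},{"tx":0,"ty":0,"tz":0,"turn":0,"fingers":1}])

```text
clock: 32.77
ee_pos: [553.0, 9.3, 188.8]
ee_rot: [0.696, 0.718, 0.001, 0.0]
contact_force: [-3.9, -0.0, 13.8]
finger_gap: 11.6
grip_force: 30.0
```

>>> carry_out(commands=[{"tx":0,"ty":0,"tz":-0.015,"turn":0,"fingers":1},{"tx":0,"ty":0,"tz":-0.03,"turn":0,"fingers":1},{"tx":-0.02,"ty":-0.025,"tz":-0.03,"turn":0,"fingers":1},{"tx":-0.045,"ty":-0.055,"tz":-0.03,"turn":0,"fingers":1},{"tx":-0.07,"ty":-0.085,"tz":-0.03,"turn":0,"fingers":1}])

```text
clock: 33.18
ee_pos: [469.1, -63.6, 216.6]
ee_rot: [0.695, 0.719, 0.0, 0.0]
contact_force: [0.3, -1.2, -2.0]
finger_gap: 11.7
grip_force: 30.0
```

>>> carry_out(commands=[{"tx":-0.035,"ty":-0.015,"tz":0,"turn":0,"fingers":1},{"tx":-0.07,"ty":-0.03,"tz":0,"turn":0,"fingers":1},{"tx":-0.105,"ty":-0.035,"tz":0,"turn":0,"fingers":1},{"tx":-0.135,"ty":-0.035,"tz":0,"turn":0,"fingers":1},{"tx":-0.165,"ty":-0.035,"tz":0.003,"turn":0,"fingers":1}])

```text
clock: 33.6
ee_pos: [439.7, -231.4, 214.3]
ee_rot: [0.696, 0.718, 0.0, 0.001]
contact_force: [0.4, 0.5, -1.4]
finger_gap: 11.9
grip_force: 30.0
```

>>> carry_out(commands=[{"tx":0,"ty":0,"tz":0.005,"turn":0,"fingers":1},{"tx":0,"ty":0,"tz":0.005,"turn":0,"fingers":1},{"tx":0,"ty":0,"tz":0.005,"turn":0,"fingers":1},{"tx":0,"ty":0,"tz":0.005,"turn":0,"fingers":1},{"tx":0,"ty":0,"tz":0.005,"turn":0,"fingers":1}])

```text
clock: 34.02
ee_pos: [440.4, -228.1, 208.8]
ee_rot: [0.695, 0.719, 0.0, -0.0]
contact_force: [-0.3, -0.2, -1.4]
finger_gap: 12.3
grip_force: 30.0
```

```bash
python3 -c "
from h import *
to(443,-231.5,208.7,2)"
```

```text
pos [ 440.4 -228.1  208.8] yaw 2.0 gap 12.3 F [-0.3 -0.2 -1.4] grip 30.0 t 34.02 -> t [-0.0035  0.0025  0.0001] turn -0.0
```

>>> carry_out(commands=[{"tx":-0.003,"ty":0.014,"tz":0,"turn":0,"fingers":1},{"tx":-0.003,"ty":0.028,"tz":0,"turn":0,"fingers":1},{"tx":-0.003,"ty":0.042,"tz":0,"turn":0,"fingers":1},{"tx":-0.003,"ty":0.056,"tz":0,"turn":0,"fingers":1},{"tx":-0.003,"ty":0.068,"tz":0,"turn":0,"fingers":1}])

```text
clock: 34.43
ee_pos: [509.5, -228.9, 209.0]
ee_rot: [0.695, 0.719, 0.0, 0.0]
contact_force: [0.5, 0.8, -2.0]
finger_gap: 11.8
grip_force: 30.0
```

>>> carry_out(commands=[{"tx":0,"ty":0.01,"tz":0,"turn":0,"fingers":1},{"tx":0,"ty":0.02,"tz":0.001,"turn":0,"fingers":1},{"tx":0,"ty":0.03,"tz":0.002,"turn":0,"fingers":1},{"tx":0,"ty":0.033,"tz":0.003,"turn":0,"fingers":1},{"tx":0,"ty":0.033,"tz":0.003,"turn":0,"fingers":1}])

```text
clock: 34.85
ee_pos: [541.7, -228.7, 205.2]
ee_rot: [0.695, 0.719, -0.0, -0.0]
contact_force: [-0.2, -0.4, -2.1]
finger_gap: 12.2
grip_force: 30.0
```

>>> carry_out(commands=[{"tx":0,"ty":0,"tz":0.003,"turn":0,"fingers":1},{"tx":0,"ty":0,"tz":0.006,"turn":0,"fingers":1},{"tx":0,"ty":0,"tz":0.009,"turn":0,"fingers":1},{"tx":0,"ty":0,"tz":0.012,"turn":0,"fingers":1},{"tx":0,"ty":0,"tz":0.012,"turn":0,"fingers":1}])

```text
clock: 35.27
ee_pos: [540.9, -229.7, 195.6]
ee_rot: [0.696, 0.718, 0.0, 0.0]
contact_force: [-4.3, 1.2, 10.4]
finger_gap: 11.9
grip_force: 30.0
```

>>> carry_out(commands=[{"tx":0,"ty":0,"tz":0,"turn":0,"fingers":0.2},{"tx":0,"ty":0,"tz":0,"turn":0,"fingers":0.2},{"tx":0,"ty":0,"tz":0,"turn":0,"fingers":0.2},{"tx":0,"ty":0,"tz":0,"turn":0,"fingers":0.2},{"tx":0,"ty":0,"tz":0,"turn":0,"fingers":0.2}])

```text
clock: 35.68
ee_pos: [540.9, -229.2, 193.4]
ee_rot: [0.696, 0.718, -0.0, -0.0]
contact_force: [1.1, -0.3, -0.9]
finger_gap: 36.0
grip_force: 0.0
```

>>> carry_out(commands=[{"tx":0,"ty":0,"tz":-0.005,"turn":0,"fingers":0},{"tx":0,"ty":0,"tz":-0.02,"turn":0,"fingers":0},{"tx":0,"ty":0,"tz":-0.04,"turn":0,"fingers":0},{"tx":0,"ty":0,"tz":-0.06,"turn":0,"fingers":0},{"tx":0,"ty":0,"tz":-0.07,"turn":0,"fingers":0}])

```text
clock: 36.1
ee_pos: [542.2, -229.7, 266.4]
ee_rot: [0.696, 0.718, 0.001, 0.002]
contact_force: [0.7, -0.1, 0.6]
finger_gap: 45.7
grip_force: 0.0
```

>>> carry_out(commands=[{"tx":0.03,"ty":-0.005,"tz":0,"turn":0,"fingers":0},{"tx":0.065,"ty":-0.01,"tz":0,"turn":0,"fingers":0},{"tx":0.1,"ty":-0.015,"tz":0,"turn":0,"fingers":0},{"tx":0.14,"ty":-0.02,"tz":0,"turn":0,"fingers":0},{"tx":0.18,"ty":-0.025,"tz":0,"turn":0,"fingers":0}])

```text
clock: 36.52
ee_pos: [509.7, -48.9, 263.7]
ee_rot: [0.696, 0.718, 0.0, 0.0]
contact_force: [0.7, 1.0, -0.2]
finger_gap: 45.6
grip_force: 0.0
```

>>> carry_out(commands=[{"tx":0.03,"ty":0,"tz":0,"turn":0,"fingers":0},{"tx":0.06,"ty":0,"tz":0,"turn":0,"fingers":0},{"tx":0.09,"ty":0,"tz":0,"turn":0,"fingers":0},{"tx":0.1,"ty":0,"tz":0,"turn":0,"fingers":0},{"tx":0.1,"ty":0,"tz":0,"turn":0,"fingers":0}])

```text
clock: 36.93
ee_pos: [506.9, 53.4, 263.7]
ee_rot: [0.694, 0.72, 0.0, -0.0]
contact_force: [-0.5, 0.6, -0.2]
finger_gap: 46.0
grip_force: 0.0
```

>>> carry_out(commands=[{"tx":0,"ty":0,"tz":0,"turn":0,"fingers":0},{"tx":0,"ty":0,"tz":0,"turn":0,"fingers":0},{"tx":0,"ty":0,"tz":0,"turn":0,"fingers":0},{"tx":0,"ty":0,"tz":0,"turn":0,"fingers":0},{"tx":0,"ty":0,"tz":0,"turn":0,"fingers":0}])

```text
clock: 37.35
ee_pos: [507.3, 48.5, 263.7]
ee_rot: [0.697, 0.718, -0.0, 0.0]
contact_force: [0.1, 0.2, -0.7]
finger_gap: 45.9
grip_force: 0.0
```

```bash
python3 -c "
from h import *
snap('side','s5.png')
to(543,50,260,2)"
```

```text
pos [507.3  48.8 263.7] yaw 1.7 gap 46.0 F [ 0.  -0.3 -1.3] grip 0.0 t 37.4 -> t [0.0001 0.0357 0.0037] turn -0.3
```

View pics/s5.png

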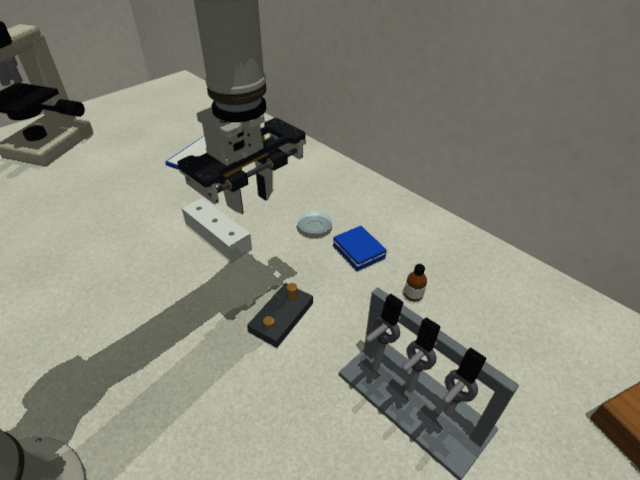

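All three probes hang on their own pegs (390,330), (422,355) and (462,385). The holder is empty, the bystanders are in place and the arm is clear.

```bash
python3 -c "
from bench import arm
print(arm.close_job())"
```

```text
the job is handed in; nothing more can be done
None
```

I proved all three probes, shortest to longest, on the low then the high stud, hung each on its own peg, and handed the job in; it returned no verdict.

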